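# Set the shelf prop to its ring and shut the cam lever

### The arm

A 6-joint arm with a two-finger parallel gripper is mounted at the origin on the work surface. World frame = base frame: x ahead of the robot, y to its left, z up, the work surface at z = 0. Lengths are in mm, angles in degrees, forces in N, time in s.
With the tool pointing down it reaches from about 300 to 850 mm from the base axis. Payload 4.2 kg.
Tool frame: the origin (TCP) lies midway between the tips of the shut fingers; the grasp point (between the pads) lies 19 mm behind it; y points along the fingers, z is the direction in which the jaws open and shut, and the axes are right-handed (so a half turn about y gives the same grasp; the last joint's range is limited). The gripper opens to 91 mm and grips with 3 to 60 N. Pads are 32 mm wide; open, the fingers measure 118 mm over their backs; the gripper's body (76 mm by 178 mm) begins 60 mm behind the grasp point.
Start: joints at [73.568, 18.312, 89.639, -0, 72.044, -1.146], TCP at [151.598, 554.672, 213.976] pointing down, gripper open.
Joint ranges: [-177.97, 177.97], [-48.28, 115.42], [12.27, 149.76], [-77.06, 257.06], [2.81, 150.46], [-146.56, 146.56]. Speed limits (degrees/s): [147.25, 147.25, 180, 180, 180, 180].

### API

Orientations are given as [roll, pitch, yaw] about the fixed x, y, z axes, in that order (R = Rz(yaw) Ry(pitch) Rx(roll)).
In Python, from workcell import env gives the robot as it stands.
- The arm moves only by the shell command python3 -m handwheel 'ROWS' [FORCE]. ROWS is JSON, a list of rows, each a list of 3 entries, a list of its own where there are three numbers: the opening, from 0 (shut) to 1 (fully open), then the shift along the tool's x, y, z in mm, then the turn, a rotation vector about the tool's x, y, z in degrees. A call has exactly 10 rows; each row shifts and turns the commanded pose from where the row before left it, along the tool's axes as they then stand; what a row does not reach is not made up. A row lasts 1/12 s, in which the tool goes at most 41.7 mm and 7.16 degrees, less where a joint would pass 70% of its speed; a pose out of reach is approached as far as the arm can. A call is refused whole if a number of a shift passes 41.7 or a number of a turn 7.16, either way. A call with a gripper value outside its range is refused whole. The fingers move at their own pace and stop on an object; FORCE is the grip in N (left out, the last holds). Time passes only in rows, so rows that do not move let the fingers close, or fill a call up. It gives the time, the measured TCP pose, the force and the opening at its end, in the units of the state.
- env.state(): the state, without advancing time (a new reading comes with each control period).
- env.grab_frame(name): name is "side" or "top" or "wrist"; returns the picture (384x512x3 uint8, red, green, blue); there is no depth.
- env.camera_info(name): a dict with "fx", "fy", "cx", "cy" (pixels), "camera_from_world" (4x4, takes a point from world to camera coordinates); the wrist camera has in their place "mount" (4x4, takes a point from camera to tool coordinates, whose origin is the TCP and whose axes are the tool frame's). Camera axes: x right, y down, z forward; pixel columns grow to the right and rows downward; lengths in mm; the calibration is good to about 2 mm. A picture is of the moment at which its call begins: read the wrist's pose just before it. camera_info takes no time and is no camera call.
- env.job_done(): hands the job in, once; it reports no verdict.
Trained networks look in the newest picture that a camera, given by its name, has taken for a name from the list of things; names that differ only in an ending like _2 or _b are one class to them, and where a whole thing is asked for, a point or a joint stands for the part that bears it (a point fixed in the world has none). Each returns a list of dicts, best first, with "p" (0 to 1); they miss things now and then, are a little off and sometimes report something else, mostly with a low value. They report only what shows in the picture. A call takes as long as a camera call.
- env.masks_of(camera, label): "region" (384x512 bool, what is visible of it) and "location" ([column, row] in pixels, amid what is visible of it).
The state is a dict: "time_s": time; "qpos": joint angles; "qvel": joint speeds; "effort": joint torques, N m; "ee_pos": TCP position; "ee_rot": TCP orientation; "force": force on the tool from outside, world axes, zero at the start; "torque": the same for the moment, N m; "gripper_width": finger opening in mm.
Only numpy, scipy, OpenCV 4.12 (cv2) and the standard library are available. Lean on these libraries where they do the work, as an engineer would, in place of code of your own. Each camera call takes 0.05 s, during which the arm holds its last target.

### The job

Lay the telescopic shelf prop in the two saddles of the beech cradle, so that it rests level in both notches with its steel collar just inside the narrow saddle, and let go of it, its cam lever still open. Then push the spring-loaded leg in over the rod until its mouth meets the black rubber ring and, holding it there, swing the cam lever shut flat along the leg. Finish still holding the leg at the ring with the lever shut, the prop lying in its saddles, and leave the other things in the tray undisturbed.

Things in the scene. Friction and masses are not known exactly. Their poses are not given: they have to be found in the camera images.
- prop: Loose telescopic shelf prop, ~0.46 kg, 440 mm long with leg out (as at start). Origin on its axis at mid-length; x along it to the rubber foot (36 mm square, last 20 mm), y to the lever's side, z up. Aluminium rod 18 mm square from x -220 mm; leg a grey tube 24 mm square from x -50 mm (mouth). Starts lying on collar and foot, axis 18 mm above the tray floor. Parts on it: see the points.
- collar (a point): On the prop's axis at the middle of its steel collar, 36 mm square, 10 mm thick along x; x = -170 mm in the prop's frame. Seated, the collar lies on the wide-saddle side of the narrow saddle and stops the prop when the leg is pushed in.
- carry (a point): On the prop's axis, x = 50 mm in the prop's frame with the leg out: the middle of the bare stretch of leg (24 mm square, x 30 to 75 mm) between lever tip and wide saddle, good for carrying; the prop's centre of mass is 10 to 40 mm from here towards the collar.
- cradle: Fixed beech cradle, board 345 x 60 x 12 mm (x -225 to 120 mm). Origin on the tray floor under its board; x runs from the narrow to the wide saddle, z up. A prop seated well has axes parallel to these, x the same way, its origin 62 mm above this origin, sideways 0, and along x about 0 (-5 mm with the collar against the narrow saddle; up to 20 mm is allowed).
- narrow_saddle (a point): Middle of the floor of the narrow saddle's notch, which takes the rod: notch 22 mm wide, about 28 mm deep, flared at the top. In the cradle's frame x = -195 mm, 53 mm up; the saddle is 30 mm long along x and 56 mm wide, top about 82 mm above the tray floor.
- wide_saddle (a point): Middle of the floor of the wide saddle's notch, which takes the leg: notch 28 mm wide, about 28 mm deep, flared at the top. In the cradle's frame x = 92.5 mm, 50 mm up; the saddle is 25 mm long along x and 56 mm wide, top about 79 mm above the tray floor.
- leg (a joint): How far the leg is pushed in along the rod towards the collar, m: 0 fully out (start), 0.085 fully in. A spring always pushes it out, 2.5 N at 0 to 4.6 N at 0.085, plus 1 N friction. Shutting the cam lever does not take up this spring: a leg let go of slides back out.
- leg_mouth (a point): Centre of the leg's open end (mouth) on the prop's axis; axes as the prop's. From here the lever's upright pivot is at x 10, y 18 mm.
- leg_lug (a point): Middle of the push face of the black lug on the leg's side away from the lever: 28 mm footward of the mouth, 25 mm to -y of the axis. The lug is 8 mm thick, 24 mm tall, from the leg's side (y -12) out to y -38 mm. A finger standing beside the leg on the foot side of this face can push the leg towards the ring.
- lever_tip (a point): Tip of the cam lever, 65 mm from its pivot. The dark steel lever, 8 mm thick, 18 mm tall, level with the prop's axis, points from the pivot towards the foot. Pressing it towards the leg shuts it; shut, its outer face is 22 mm from the prop's axis and leg and lever together are 34 mm wide.
- ring (a point): The length mark: centre of the foot-side face of the black rubber ring (22 mm square, 4 mm thick) on the rod between collar and leg; axes as the prop's. Fixed on the rod, 35 to 65 mm from the leg's mouth at the start. Only a mark: it does not stop the leg.
- lever (a joint): Angle of the cam lever, rad: 0 shut (flat along the leg), about 0.38 to 0.5 at the start (open), 0.6 fully open. It stays where it is left; turning it takes 0.1 N m (3 to 4 N at its middle).
- spray: Bystander: red spray bottle with white trigger, 76 mm across, 213 mm tall; origin under its base.
- spoon_rest: Bystander: white ceramic spoon rest, bowl 90 mm across with a short handle, 16 mm tall; origin under the bowl.
- basin: Bystander: aluminium pudding basin, 120 mm across, 75 mm tall; origin under its base.
- sugar: Bystander: glass sugar dispenser with steel flip-top spout, 76 mm across, 149 mm tall; origin under its base.
- scraper: Bystander: beech scraper lying flat, 170 mm long, 36 mm wide, 14 mm tall; origin under its middle, x along it. Like all these it lies in a fixed steel tray, floor 4 mm and rim 22 mm above the work surface.
- jar: Bystander: amber jar, 64 mm across, 100 mm tall; origin under its base.
- tin: Bystander: steel tin, 72 mm across, 80 mm tall; origin under its base.

How it is judged (in metres and radians):
On the way, in this order (a step that is already met when the one before it is completed fails the run):
1. the prop rests level in both saddles, let go of, its leg out and its lever open (x of prop in the frame of cradle between -0.009 and 0.02 m and y of prop in the frame of cradle between -0.005 and 0.005 m and z of prop in the frame of cradle between 0.058 and 0.066 m and angle between prop's own z axis and vertical below 0.06 rad and angle between the x axis of prop and the x axis of cradle, either way round below 0.04 rad and contact force between the fingers and prop below 0.2 N and linear speed of prop below 0.02 m/s and value of joint lever above 0.25 rad and value of joint leg below 0.01 m), for 0.2 s.
2. the leg is held at the ring with the lever still open (x of prop in the frame of cradle between -0.009 and 0.02 m and y of prop in the frame of cradle between -0.005 and 0.005 m and z of prop in the frame of cradle between 0.058 and 0.066 m and angle between prop's own z axis and vertical below 0.06 rad and angle between the x axis of prop and the x axis of cradle, either way round below 0.04 rad and x of leg_mouth in the frame of ring between -0.005 and 0.005 m and contact force between the fingers and prop above 0.5 N and value of joint lever above 0.25 rad), for 0.2 s.
At the end, for the whole second after the job is handed in: The prop lies in both saddles (across within 5 mm, height within 4 mm, collar on the inner side of the narrow saddle, tilt under 0.06 rad), the mouth of the leg is within 5 mm of the ring's foot-side face, the lever is shut (below 0.1 rad) and the fingers still bear on the prop with over 1 N (x of prop in the frame of cradle between -0.009 and 0.02 m and y of prop in the frame of cradle between -0.005 and 0.005 m and z of prop in the frame of cradle between 0.058 and 0.066 m and angle between prop's own z axis and vertical below 0.06 rad and angle between the x axis of prop and the x axis of cradle, either way round below 0.04 rad and x of leg_mouth in the frame of ring between -0.005 and 0.005 m and value of joint lever below 0.1 rad and contact force between the fingers and prop above 1 N and linear speed of prop below 0.02 m/s); the arm keeps its last pose, push and grip.
It fails at once if a bystander is shoved more than 40 mm or tipped over (distance of any of spray, spoon_rest, basin, sugar, scraper, jar, tin from where it was at the start of the episode above 0.04 m or angle between any of spray, spoon_rest, basin, sugar, scraper, jar, tin's own z axis and vertical above 0.5 rad).
It fails at once if the lever is shut while the leg is away from the ring (value of joint lever below 0.12 rad and (x of leg_mouth in the frame of ring above 0.012 m or x of leg_mouth in the frame of ring below -0.012 m)).
It also fails if it takes over 58 s, if anything falls off the work surface, if the arm or the gripper's body presses on something with over 40 N, if the wrist force passes 120 N, or if a joint passes its speed limit or range.

## Working session

There is one attempt and no reset: what is moved stays moved. The work goes in short steps, Python scripts to look and compute and a shell command to move; the robot and the scene stay as the last step left them, time stands still between calls to the robot, and variables do not carry over. Pictures are saved under pics/ and viewed, and the job is handed in when it is done.

```bash
ls; mkdir -p pics
python3 - <<'E'
from workcell import env
import cv2, json
s=env.state(); print(s)
for n in ["side","top","wrist"]:
    f=env.grab_frame(n); cv2.imwrite(f"pics/{n}0.png",cv2.cvtColor(f,cv2.COLOR_RGB2BGR))
    print(n,env.camera_info(n))
E
```

```text
pics
{'time_s': 0.0, 'qpos': array([ 7.35662253e+01,  1.83510246e+01,  8.97046409e+01, -7.66947956e-04,
        7.20441395e+01, -1.14559207e+00]), 'qvel': array([ 0.05496286,  0.03456054, -0.0274061 ,  0.01263644, -0.03084353,
        0.05560545]), 'effort': array([-1.30983532e-03, -4.12462521e+01, -2.31973922e+01,  7.27866800e-02,
        4.56748833e-02, -1.23297837e-04]), 'ee_pos': array([151.47308803, 554.17785137, 213.13842287]), 'ee_rot': array([-9.00997996e+01,  1.26636835e-03, -1.52879467e+01]), 'force': array([ 0.12112575, -0.51619065,  0.07788692]), 'torque': array([-0.00795539,  0.0232978 ,  0.02882138]), 'gripper_width': 91.25694470632202}
side {'fx': 397.5415514337286, 'fy': 397.5415514337286, 'cx': 252.77878782850303, 'cy': 199.52109761564708, 'camera_from_world': array([[ 9.23379476e-01, -3.83731941e-01, -1.09608583e-02,
        -4.98422232e+02],
       [-3.06520478e-01, -7.19793467e-01, -6.22850352e-01,
         2.14386413e+02],
       [ 2.31118020e-01,  5.78486960e-01, -7.82264212e-01,
         1.04712816e+03],
       [ 0.00000000e+00,  0.00000000e+00,  0.00000000e+00
[... 260 characters left out ...]
046e-01,  2.68096893e-02, -1.73516121e-01,
         5.62197153e+02],
       [ 1.73869043e-01,  1.14294357e-02, -9.84702454e-01,
         1.05538872e+03],
       [ 0.00000000e+00,  0.00000000e+00,  0.00000000e+00,
         1.00000000e+00]])}
wrist {'fx': 300.51344336035885, 'fy': 300.51344336035885, 'cx': 260.7041512658749, 'cy': 187.8451562273943, 'mount': array([[-7.67819017e-05,  9.56332340e-01,  2.92281458e-01,
        -8.32948512e+01],
       [-6.67840042e-04, -2.92281442e-01,  9.56332114e-01,
        -1.70903771e+02],
       [ 9.99999774e-01, -1.21768263e-04,  6.61118955e-04,
         8.47537068e-01],
       [ 0.00000000e+00,  0.00000000e+00,  0.00000000e+00,
         1.00000000e+00]])}
```

View pics/top0.png

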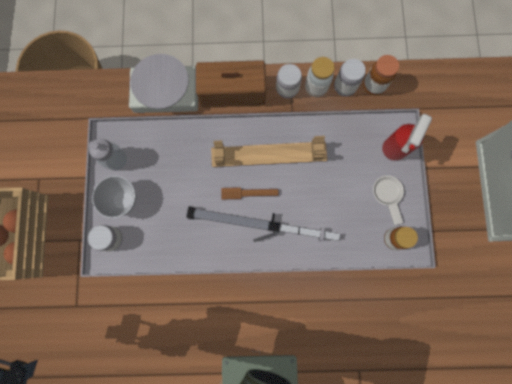

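View pics/side0.png

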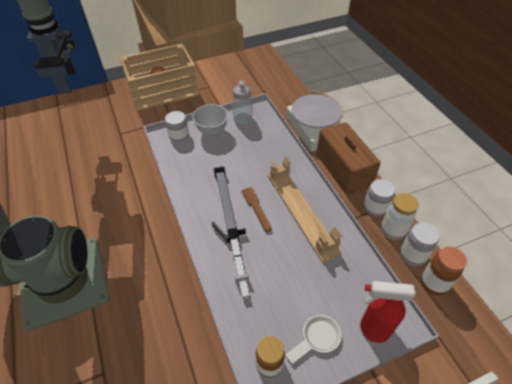

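View pics/wrist0.png

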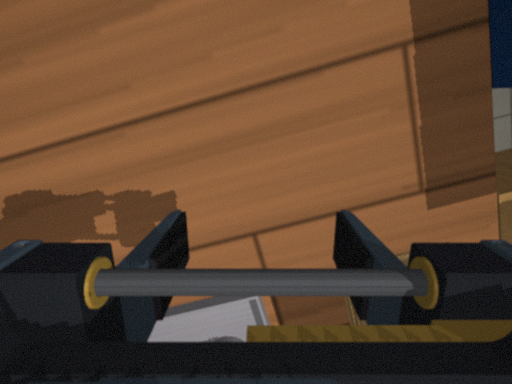

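The top view shows the prop with its foot at (190,213), collar near (322,233) and lever at (265,238) towards the robot. The cradle has saddles at (218,153) and (319,150), and the scraper lies between at (250,193).

```bash
cat > h.py <<'E'
from workcell import env
import numpy as np, cv2
from scipy.spatial.transform import Rotation as R
from scipy.optimize import least_squares
def cam(n,st=None):
    c=env.camera_info(n); K=np.array([[c['fx'],0,c['cx']],[0,c['fy'],c['cy']],[0,0,1]])
    if n=='wrist':
        st=st or env.state()
        T=np.eye(4); T[:3,:3]=R.from_euler('xyz',st['ee_rot'],degrees=True).as_matrix(); T[:3,3]=st['ee_pos']
        M=np.linalg.inv(T@c['mount'])
    else: M=c['camera_from_world']
    return K,M
def atz(C,px,z):
    K,M=C; d=M[:3,:3].T@np.linalg.inv(K)@np.array([px[0],px[1],1.]); o=-M[:3,:3].T@M[:3,3]
    return o+d*(z-o[2])/d[2]
def proj(C,p):
    K,M=C; q=K@(M[:3,:3]@np.asarray(p,float)+M[:3,3]); return q[:2]/q[2]
def save(n,f,crop=None,s=1):
    g=cv2.cvtColor(f,cv2.COLOR_RGB2BGR)
    if crop: x0,y0,x1,y1=crop; g=g[y0:y1,x0:x1]
    cv2.imwrite(f'pics/{n}.png',cv2.resize(g,None,fx=s,fy=s,interpolation=cv2.INTER_CUBIC))
E
python3 - <<'E'
from h import *
hts=dict(prop=22,collar=22,carry=22,leg_mouth=22,leg_lug=22,lever_tip=22,ring=22,narrow_saddle=57,wide_saddle=54,cradle=10,spray=80,spoon_rest=10,basin=40,sugar=70,scraper=10,jar=50,tin=45)
for cn in ('top','side'):
    f=env.grab_frame(cn); C=cam(cn)
    for l,z in hts.items():
        r=env.masks_of(cn,l)[:2]
        print(cn,l,[(round(d['p'],2),np.round(d['location']),np.round(atz(C,d['location'],z))[:2]) for d in r])
save('top1',f:=env.grab_frame('top'),(170,120,360,260),4)
E
```

```text
top prop [(0.78, array([264., 221.]), array([474., -24.])), (0.29, array([104., 154.]), array([687., 447.]))]
top collar [(0.96, array([261., 226.]), array([458., -16.]))]
top carry [(0.68, array([234., 223.]), array([470.,  62.]))]
top leg_mouth [(0.87, array([234., 220.]), array([480.,  61.]))]
top leg_lug [(0.9, array([240., 221.]), array([476.,  43.]))]
top lever_tip [(0.5, array([399., 236.]), array([ 420., -407.])), (0.39, array([262., 237.]), array([428., -17.]))]
top ring []
top narrow_saddle [(0.8, array([270., 152.]), array([667., -47.]))]
top wide_saddle [(0.72, array([268., 154.]), array([663., -43.])), (0.19, array([105., 154.]), array([677., 432.]))]
top cradle [(0.69, array([273., 156.]), array([668., -56.]))]
top spray [(0.98, array([405., 141.]), array([ 682., -428.]))]
top spoon_rest [(0.72, array([390., 194.]), array([ 544., -398.]))]
top basin [(0.96, array([112., 195.]), array([560., 412.]))]
top sugar []
top scraper [(0.97, array([246., 194.]), array([556.,  27.]))]
top jar [(0.56, array([398., 238.]), array([ 415., -395.]))]
top tin [(0.56, array([104., 240.]),
[... 460 characters left out ...]
ng []
side narrow_saddle []
side wide_saddle [(0.9, array([304., 214.]), array([658., -87.]))]
side cradle [(0.71, array([304., 214.]), array([677., -59.])), (0.53, array([242., 108.]), array([691., 468.]))]
side spray [(0.85, array([384., 309.]), array([ 693., -413.])), (0.49, array([222., 215.]), array([444., -18.]))]
side spoon_rest [(0.77, array([317., 337.]), array([ 541., -391.]))]
side basin [(0.74, array([212., 116.]), array([565., 429.]))]
side sugar [(0.88, array([240., 107.]), array([659., 401.]))]
side scraper [(0.58, array([254., 208.]), array([552.,  19.]))]
side jar [(0.84, array([270., 356.]), array([ 415., -400.]))]
side tin [(0.91, array([174., 124.]), array([429., 435.]))]
```

View pics/top1.png

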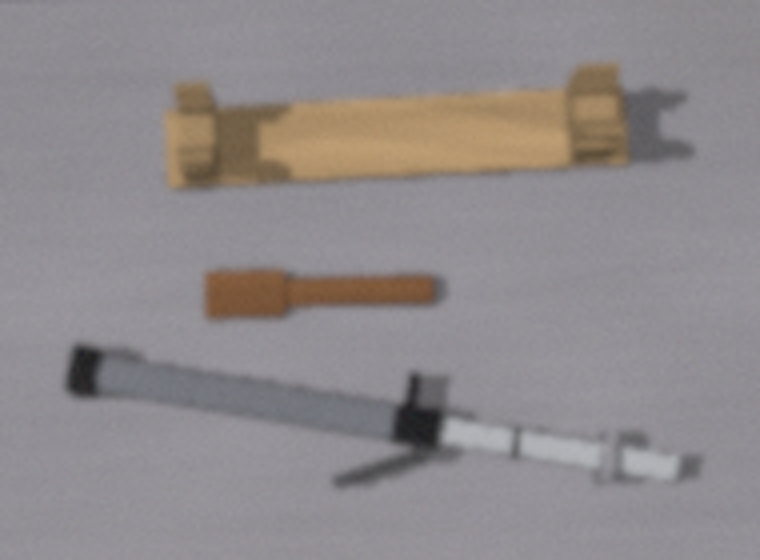

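Run:
```python
from h import *
C=cam('top')
def c(u,v,z): p=atz(C,(170+u/4-.4,120+v/4-.4),z); return np.round(p,1)
print('foot end',c(70,370,26),'rod end',c(682,467,22),'collar',c(612,462,26),'mouth',c(441,427,24),'ring',c(517,441,24),'tip',c(337,482,28))
print('board L',c(168,150,16),'R',c(628,130,16))
print('corners',c(168,112,16),c(168,188,16),c(628,165,16))
a=c(70,370,22);b=c(682,467,22); print(np.linalg.norm(a-b),np.degrees(np.arctan2(*(a-b)[[1,0]])))
```

```text
foot end [504.8 196.7  26. ] rod end [ 424.2 -240.4   22. ] collar [ 428.8 -190.2   26. ] mouth [457.  -69.7  24. ] ring [ 445.6 -123.7   24. ] tip [419.6   5.7  28. ]
board L [669.3 126.   16. ] R [ 674.9 -217.4   16. ]
corners [698.7 125.8  16. ] [640.2 126.2  16. ] [ 648.1 -215.8   16. ]
445.2483015127627 79.5052425429137
```

```bash
cat >> h.py <<'E'
def plan(target,yaw=None,n=10,dec=1,start=None):
    """print n rows (shift, turn about tool y) to straight-line to target with final yaw; tool straight down"""
    s=env.state(); p=np.array(s['ee_pos'] if start is None else start[:3],float); Rt=R.from_euler('xyz',s['ee_rot'] if start is None else start[3:],degrees=True)
    Rg=Rt if yaw is None else R.from_euler('xyz',[-90,0,yaw],degrees=True)
    rv=(Rt.inv()*Rg).as_rotvec(degrees=True); print('total turn',np.round(rv,2))
    t=np.round(rv/n,2); 
    for i in range(n):
        d=(np.asarray(target)-p)/(n-i); l=np.round(Rt.inv().apply(d),dec)
        print([list(map(float,l)),list(map(float,t))])
        p=p+Rt.apply(l); Rt=Rt*R.from_rotvec(t,degrees=True)
    print('end',np.round(p,1),np.round(Rt.as_euler('xyz',degrees=True),2))
E
python3 - <<'E'
from h import *
plan([500,40,260],-100.5,20)
E
```

```text
total turn [-0.   85.21 -0.  ]
[[23.6, -2.3, -20.2], [-0.0, 4.26, -0.0]]
[[25.0, -2.3, -18.4], [-0.0, 4.26, -0.0]]
[[26.3, -2.3, -16.5], [-0.0, 4.26, -0.0]]
[[27.5, -2.3, -14.5], [-0.0, 4.26, -0.0]]
[[28.5, -2.3, -12.4], [-0.0, 4.26, -0.0]]
[[29.3, -2.3, -10.3], [-0.0, 4.26, -0.0]]
[[30.0, -2.3, -8.1], [-0.0, 4.26, -0.0]]
[[30.5, -2.3, -5.8], [-0.0, 4.26, -0.0]]
[[30.9, -2.3, -3.5], [-0.0, 4.26, -0.0]]
[[31.1, -2.3, -1.2], [-0.0, 4.26, -0.0]]
[[31.1, -2.3, 1.1], [-0.0, 4.26, -0.0]]
[[30.9, -2.3, 3.4], [-0.0, 4.26, -0.0]]
[[30.6, -2.3, 5.6], [-0.0, 4.26, -0.0]]
[[30.0, -2.3, 7.9], [-0.0, 4.26, -0.0]]
[[29.4, -2.3, 10.1], [-0.0, 4.26, -0.0]]
[[28.5, -2.3, 12.3], [-0.0, 4.26, -0.0]]
[[27.6, -2.3, 14.4], [-0.0, 4.26, -0.0]]
[[26.4, -2.3, 16.3], [-0.0, 4.26, -0.0]]
[[25.1, -2.3, 18.3], [-0.0, 4.26, -0.0]]
[[23.7, -2.4, 20.1], [-0.0, 4.26, -0.0]]
end [500.  40. 260.] [-9.0000e+01  1.0000e-02 -1.0049e+02]
```

```bash
python3 -m handwheel '[[1,[23.6,-2.3,-20.2],[0,4.26,0]],[1,[25,-2.3,-18.4],[0,4.26,0]],[1,[26.3,-2.3,-16.5],[0,4.26,0]],[1,[27.5,-2.3,-14.5],[0,4.26,0]],[1,[28.5,-2.3,-12.4],[0,4.26,0]],[1,[29.3,-2.3,-10.3],[0,4.26,0]],[1,[30,-2.3,-8.1],[0,4.26,0]],[1,[30.5,-2.3,-5.8],[0,4.26,0]],[1,[30.9,-2.3,-3.5],[0,4.26,0]],[1,[31.1,-2.3,-1.2],[0,4.26,0]]]' && python3 -m handwheel '[[1,[31.1,-2.3,1.1],[0,4.26,0]],[1,[30.9,-2.3,3.4],[0,4.26,0]],[1,[30.6,-2.3,5.6],[0,4.26,0]],[1,[30,-2.3,7.9],[0,4.26,0]],[1,[29.4,-2.3,10.1],[0,4.26,0]],[1,[28.5,-2.3,12.3],[0,4.26,0]],[1,[27.6,-2.3,14.4],[0,4.26,0]],[1,[26.4,-2.3,16.3],[0,4.26,0]],[1,[25.1,-2.3,18.3],[0,4.26,0]],[1,[23.7,-2.4,20.1],[0,4.26,0]]]'
```

```text
time_s: 2.83
ee_pos: [326.4, 296.1, 237.3]
ee_rot: [-90.0, 0.0, -58.1]
force: [0.9, -0.4, -0.0]
gripper_width: 91.3
time_s: 3.67
ee_pos: [500.6, 38.6, 260.3]
ee_rot: [-90.0, 0.0, -100.7]
force: [0.4, 0.7, 0.6]
gripper_width: 91.4
```

Run:
```python
from h import *
for i in range(4): env.grab_frame('wrist')
s=env.state(); f=env.grab_frame('wrist'); print(s['time_s'],s['ee_pos'],s['ee_rot'],np.abs(s['qvel']).max())
import pickle; pickle.dump((s,f),open('w1.pkl','wb'))
save('w1',f,None,1.5)
C=cam('wrist',s)
for l in ['prop','collar','carry','leg_mouth','leg_lug','lever_tip','ring','narrow_saddle','wide_saddle','cradle']:
    z=dict(narrow_saddle=57,wide_saddle=54,cradle=16).get(l,22)
    r=env.masks_of('wrist',l)[:2]
    print(l,[(round(d['p'],2),np.round(d['location']),np.round(atz(C,d['location'],z))[:2]) for d in r])
```

```text
3.8667 [499.97496396  39.64892643 259.81349115] [-9.00508280e+01  2.38876170e-02 -1.00546482e+02] 1.7092872529395067
prop [(0.62, array([241., 168.]), array([470.,  33.]))]
collar [(0.82, array([244., 166.]), array([476.,  35.]))]
carry [(0.72, array([242., 143.]), array([479.,  68.])), (0.34, array([304., 146.]), array([560.,  47.]))]
leg_mouth [(0.83, array([244., 142.]), array([482.,  68.])), (0.31, array([307., 150.]), array([564.,  41.]))]
leg_lug [(0.9, array([242., 144.]), array([478.,  65.]))]
lever_tip [(0.63, array([219., 210.]), array([426., -22.]))]
ring []
narrow_saddle [(0.69, array([388., 145.]), array([660.,  36.]))]
wide_saddle [(0.86, array([391., 148.]), array([665.,  30.]))]
cradle [(0.98, array([388., 146.]), array([675.,  25.]))]
```

View pics/w1.png

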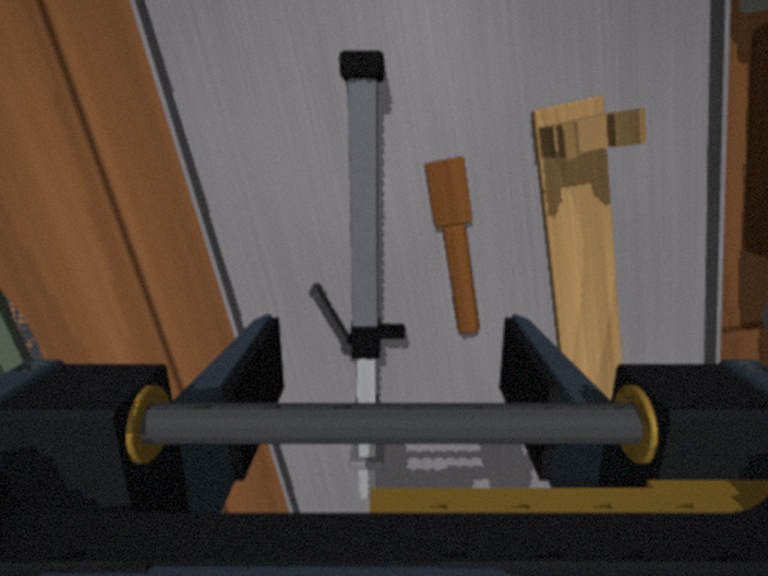

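Run:
```python
from h import *
import pickle
s,f=pickle.load(open('w1.pkl','rb'))
save('w1a',f,(195,25,295,255),2.6*1)
save('w1b',f,(340,55,440,155),6)
save('w1c',f,(195,180,295,255),7)
```

```text
(no output)
```

View pics/w1b.png

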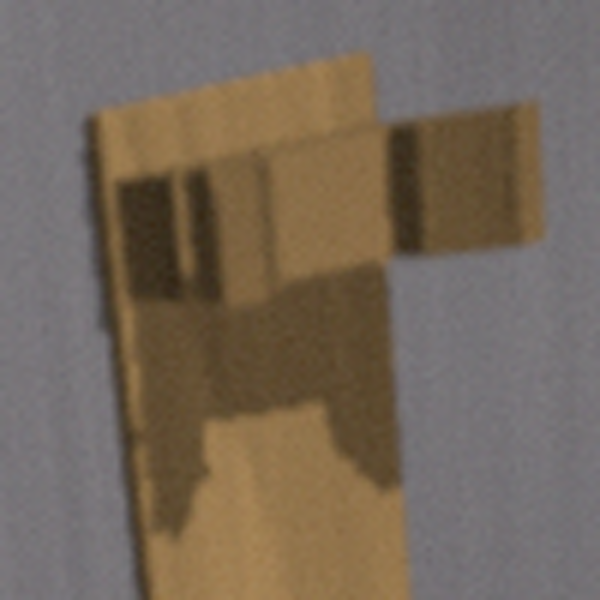

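View pics/w1c.png

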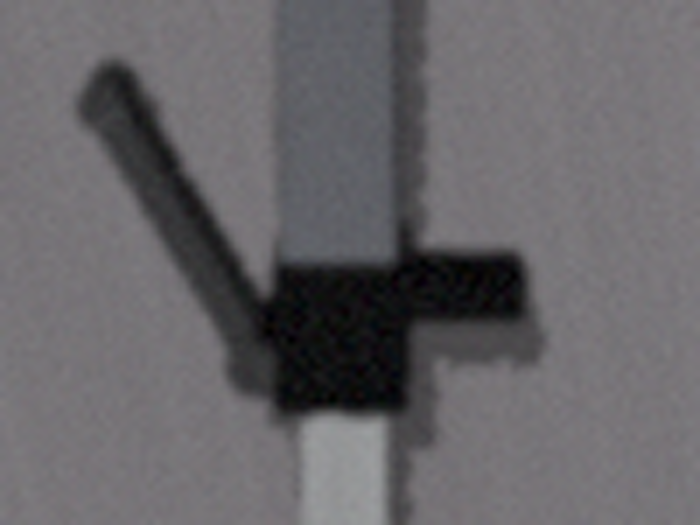

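```bash
cat >> h.py <<'E'
def xf(q,p,z0): 
    c,s=np.cos(q[2]),np.sin(q[2]); return np.array([q[0]+c*p[0]-s*p[1],q[1]+s*p[0]+c*p[1],z0+p[2]])
def fit(obs,q0,z0):
    """obs: (cam, prop pt, px, which) which 'uv','u','v'; """
    def res(q):
        r=[]
        for C,p,px,w,*wt in obs:
            e=proj(C,xf(q,p,z0))-px; k=wt[0] if wt else 1
            if 'u' in w: r.append(e[0]*k)
            if 'v' in w: r.append(e[1]*k)
        return np.array(r)
    o=least_squares(res,q0,x_scale=[1,1,.01],loss='soft_l1'); return o.x,np.round(res(o.x),1)
E
python3 - <<'E'
from h import *
import pickle
s,f=pickle.load(open('w1.pkl','rb')); W=cam('wrist',s); T=cam('top')
def t(u,v): return np.array([170+u/4-.4,120+v/4-.4])
P=[(W,(-50,0,12),(243.9,238.9),'uv'),(W,(10,12,12),(234.7,194.3),'u'),(W,(10,-12,12),(251,194.3),'u'),
(W,(220,18,18),(227.3,34),'uv'),(W,(220,-18,18),(255.3,33.3),'uv')]
PT=[(T,(220,0,0),t(70,370),'uv'),(T,(-220,0,0),t(682,467),'uv'),(T,(-50,0,12),t(441,427),'uv')]
Cw=[(W,(120,30,12),(355.8,74.2),'uv'),(W,(120,-30,12),(401.7,63.7),'uv'),(W,(105,-28,79),(430,71.7),'uv')]
Ct=[(T,(120,30,12),t(168,188),'uv'),(T,(120,-30,12),t(168,112),'uv'),(T,(-225,30,12),t(628,165),'uv')]
for n,a in (('W',P),('T',PT),('both',P+PT)):
    q,r=fit(a,[465,-22,1.4],22); print('prop',n,q[:2],np.degrees(q[2]),r)
for n,a in (('W',Cw),('T',Ct),('both',Cw+Ct)):
    q,r=fit(a,[670,5,1.58],4); print('cradle',n,q[:2],np.degrees(q[2]),r)
E
```

```text
prop W [463.55035731 -20.07164653] 79.08466990783268 [-0.3  0.5 -0.1  0.7 -1.6 -0.6  1.   0.3]
prop T [464.91113949 -20.7454884 ] 79.4876266041822 [ 0.6  0.1 -1.2 -0.2  0.3  0.1]
prop both [463.92750563 -20.18492536] 79.28321595773063 [ 0.1  0.5  0.1  1.  -1.9 -0.5  0.7  0.3  0.5  0.1 -1.4  0.5  0.1  0.5]
cradle W [675.2983471   7.7045797] 92.14078639203935 [-0.1  0.1  0.7 -0.3 -0.4  0.2]
cradle T [672.49778332   7.23861846] 91.36561243687478 [-0.1  0.2 -0.7 -0.3  0.9  0. ]
cradle both [673.48981229   7.77909656] 91.3129987341136 [-0.2 -0.3  0.6 -0.1 -0.7  0.5 -0.3 -0.2 -0.9 -0.6  0.7 -0.2]
```

```bash
python3 -m handwheel '[[0.6,[1.4,18,-2.4],[0,0,0]],[0.6,[1.4,20,-2.4],[0,0,0]],[0.6,[1.4,20,-2.4],[0,0,0]],[0.6,[1.4,20,-2.4],[0,0,0]],[0.6,[1.4,20,-2.4],[0,0,0]],[0.6,[1.4,20,-2.4],[0,0,0]],[0.6,[1.4,20,-2.4],[0,0,0]],[0.6,[1.4,20,-2.4],[0,0,0]],[0.6,[1.4,20,-2.4],[0,0,0]],[0.6,[1.4,12,-2.4],[0,0,0]]]'
python3 - <<'E'
from h import *
s=env.state(); f=env.grab_frame('wrist'); print(s['ee_pos'],s['ee_rot'],s['gripper_width'])
save('w2',f,None,1.5)
E
```

```text
time_s: 5.25
ee_pos: [472.7, 30.6, 68.3]
ee_rot: [-90.1, -0.0, -100.5]
force: [-0.6, 0.2, -0.1]
gripper_width: 54.8
[472.70920541  30.61516213  68.27213666] [-9.01423862e+01 -2.85987691e-02 -1.00479096e+02] 54.797559828942106
```

View pics/w2.png

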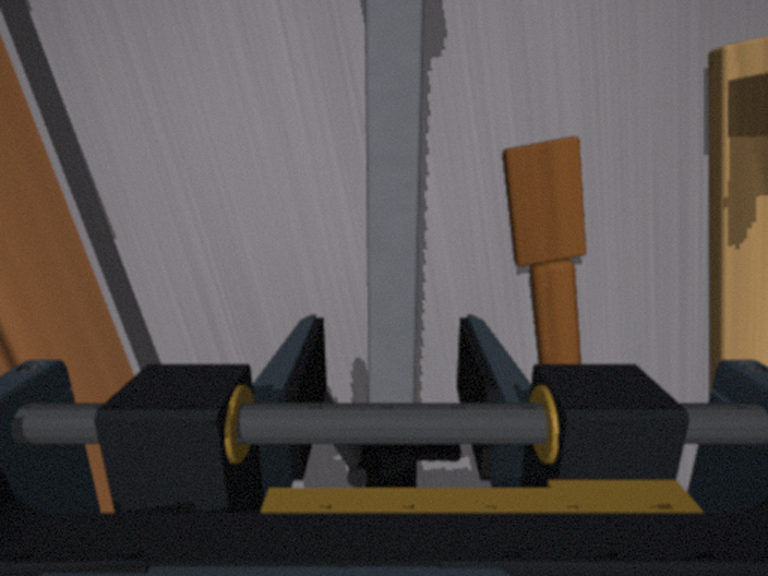

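```bash
python3 -m handwheel '[[0.6,[0,9,0],[0,0,0]],[0.6,[0,9,0],[0,0,0]],[0.6,[0,9,0],[0,0,0]],[0.6,[0,9,0],[0,0,0]],[0.6,[0,9,0],[0,0,0]],[0.6,[0,7,0],[0,0,0]],[0.6,[0,4,0],[0,0,0]],[0.6,[0,0,0],[0,0,0]],[0.6,[0,0,0],[0,0,0]],[0.25,[0,0,0],[0,0,0]]]' 40
python3 -m handwheel '[[0.1,[0,0,0],[0,0,0]],[0.1,[0,0,0],[0,0,0]],[0.1,[0,0,0],[0,0,0]],[0.1,[0,0,0],[0,0,0]],[0.1,[0,0,0],[0,0,0]],[0.1,[0,0,0],[0,0,0]],[0.1,[0,-5,0],[0,0,0]],[0.1,[0,-10,0],[0,0,0]],[0.1,[0,-15,0],[0,0,0]],[0.1,[0,-20,0],[0,0,0]]]' 40
```

```text
time_s: 6.13
ee_pos: [474.3, 30.7, 14.3]
ee_rot: [-90.0, 0.0, -100.5]
force: [-0.3, -0.0, -0.5]
gripper_width: 50.9
time_s: 6.97
ee_pos: [472.5, 30.5, 63.2]
ee_rot: [-90.2, -0.1, -100.4]
force: [0.4, 0.4, -5.2]
gripper_width: 23.8
```

```bash
python3 -m handwheel '[[0.1,[0,-15,0],[0,0,0]],[0.1,[0,-15,0],[0,0,0]],[0.1,[0,-15,0],[0,0,0]],[0.1,[0,-15,0],[0,0,0]],[0.1,[0,-10,0],[0,0,0]],[0.1,[0,-5,0],[0,0,0]],[0.1,[0,0,0],[0,0,0]],[0.1,[0,0,0],[0,0,0]],[0.1,[0,0,0],[0,0,0]],[0.1,[0,0,0],[0,0,0]]]' 40
python3 - <<'E'
from h import *
s=env.state(); f=env.grab_frame('wrist'); print(s['ee_pos'],s['ee_rot'],s['gripper_width'],s['torque'])
save('w3',f,None,1.5)
f=env.grab_frame('top');save('t3',f,(170,120,360,260),4)
f=env.grab_frame('side');save('s3',f,(150,110,350,260),4)
E
```

```text
time_s: 7.8
ee_pos: [473.2, 30.6, 138.1]
ee_rot: [-90.1, -0.0, -100.5]
force: [0.7, 0.4, -4.9]
gripper_width: 24.0
[473.20116157  30.61351775 138.06808162] [-9.01183196e+01 -2.26421532e-02 -1.00480739e+02] 23.95743445817743 [ 0.04998536  0.0361525  -0.01636733]
```

View pics/w3.png

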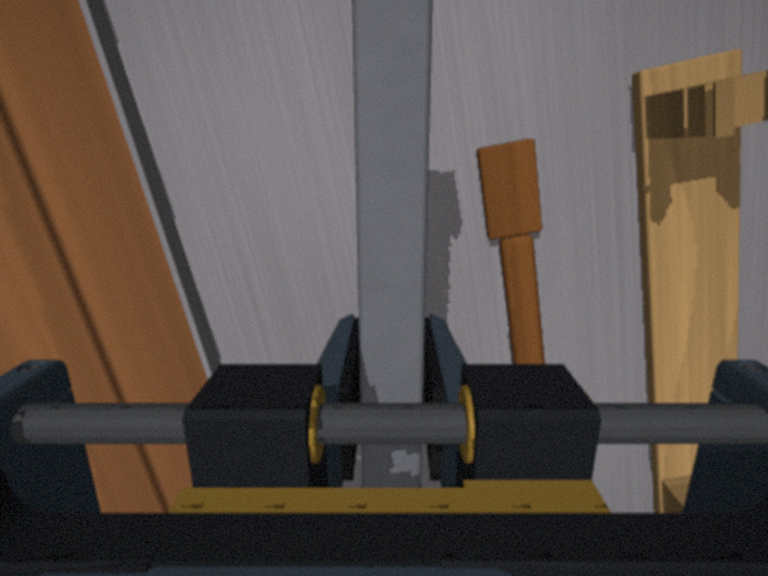

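View pics/t3.png

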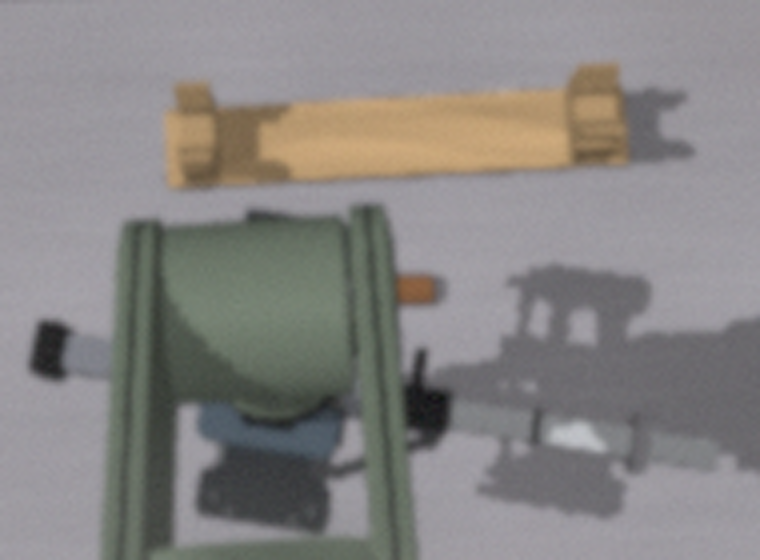

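View pics/s3.png

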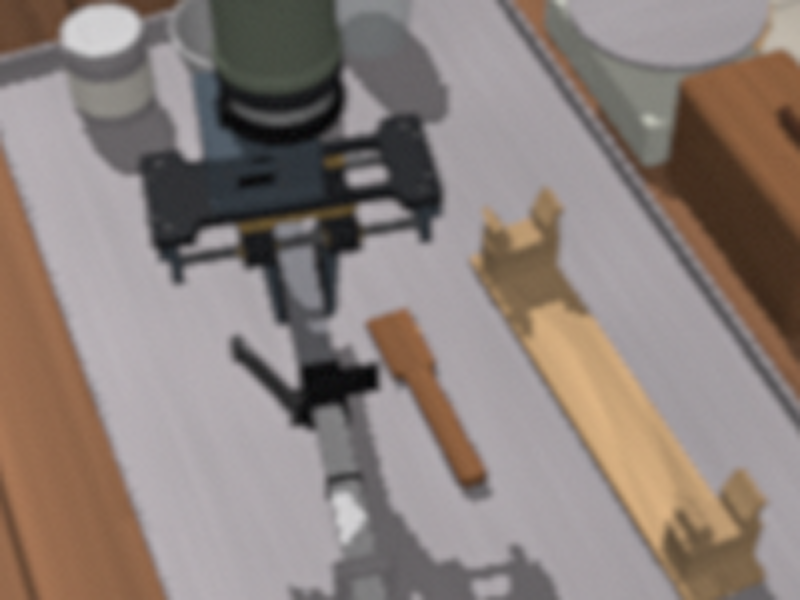

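```bash
cat >> h.py <<'E'
def xf5(q,p): # q: x,y,z,yaw,pitch(rad, + = foot up)
    c=R.from_euler('zy',[q[3],-q[4]]).apply(p); return c+np.array(q[:3])
def fit5(obs,q0):
    def res(q):
        r=[]
        for C,p,px,w in obs:
            e=proj(C,xf5(q,p))-px
            if 'u' in w: r.append(e[0])
            if 'v' in w: r.append(e[1])
        return np.array(r)
    o=least_squares(res,q0,x_scale=[1,1,1,.01,.01],loss='soft_l1'); return o.x,np.round(res(o.x),1)
E
python3 - <<'E'
from h import *
T=cam('top');S=cam('side')
def t(u,v): return np.array([170+u/4-.4,120+v/4-.4])
def sd(u,v): return np.array([150+u/4-.4,110+v/4-.4])
a=[(T,(220,0,0),t(36,349),'uv'),(T,(-220,0,0),t(715,462),'uv'),(T,(-50,0,12),t(449,410),'uv'),(T,(-170,0,0),t(640,445),'uv'),
(S,(-50,0,12),sd(335,405),'uv')]
for z in (140,147,155):
  q0=[464,-20,z,1.38,0]
  q,r=fit5(a,q0); print(q[:3],np.degrees(q[3:]),r)
E
```

```text
[464.7220387  -19.78842743 140.6785878 ] [ 78.84340478 -10.63406218] [ 1.2 -0.1  0.1 -0.9  0.3  0.  -0.9  0.2 -1.1 -0.3]
[464.72203764 -19.7884259  140.6785794 ] [ 78.84340246 -10.63409753] [ 1.2 -0.1  0.1 -0.9  0.3  0.  -0.9  0.2 -1.1 -0.3]
[464.72204023 -19.78843101 140.67860334] [ 78.8434089  -10.63400223] [ 1.2 -0.1  0.1 -0.9  0.3  0.  -0.9  0.2 -1.1 -0.3]
```

Run:
```python
from h import *
s=env.state();W=cam('wrist',s)
g=np.array(s['ee_pos'])
for pit in (-10,-5,0,5):
  # leg passes through (carry) point at g+9 up
  ax=R.from_euler('zy',[np.radians(79.4),-np.radians(pit)]).apply([1,0,0])
  c=g+[0,0,9]-ax*52
  q=[*c,np.radians(79.4),np.radians(pit)]
  out=[]
  for x in (75,100,125,150):
    L=proj(W,xf5(q,(x,12,12)));Rr=proj(W,xf5(q,(x,-12,12))); out.append((round(L[1]*1.5),round((Rr-L)[0]*1.5,1)))
  print(pit,out)
```

```text
-10 [(323, np.float64(65.7)), (254, np.float64(68.5)), (178, np.float64(71.5)), (96, np.float64(74.7))]
-5 [(323, np.float64(66.7)), (254, np.float64(69.7)), (179, np.float64(72.9)), (96, np.float64(76.5))]
0 [(323, np.float64(67.1)), (254, np.float64(70.3)), (180, np.float64(73.8)), (97, np.float64(77.7))]
5 [(322, np.float64(66.9)), (255, np.float64(70.3)), (180, np.float64(74.0)), (97, np.float64(78.1))]
```

Run:
```python
import cv2,numpy as np
g=cv2.imread('pics/w3.png').astype(float)
for v in (10,60,130,200,270,300):
    row=g[v-2:v+3,320:460].mean(0); d=row.mean(1)
    # print edges by colour: grad
    gr=np.abs(np.gradient(cv2.GaussianBlur(row,(1,1),0),axis=0)).sum(1)
    gr=cv2.GaussianBlur(gr.reshape(1,-1),(5,1),0).ravel()
    pk=[(320+i,round(gr[i])) for i in range(2,len(gr)-2) if gr[i]==gr[i-2:i+3].max() and gr[i]>5]
    print(v,pk)
```

```text
10 [(340, 6), (351, 30), (356, 10), (433, 39)]
60 [(352, 29), (357, 11), (431, 35)]
130 [(354, 29), (429, 38), (451, 6), (455, 7)]
200 [(355, 32), (424, 20)]
270 [(357, 29), (423, 20), (450, 34)]
300 [(357, 26), (422, 18), (449, 31)]
```

```bash
cat >> h.py <<'E'
def draw(cn,q,name,crop,s=4,lever=.45,leg=0.):
    f=env.grab_frame(cn); C=cam(cn); g=f.copy(); x0,y0,x1,y1=crop
    g=cv2.resize(g[y0:y1,x0:x1],None,fx=s,fy=s,interpolation=cv2.INTER_CUBIC)
    def P(p): u=(proj(C,xf5(q,p))-[x0,y0]+.5)*s; return tuple(int(v) for v in u)
    def box(xa,xb,w,col):
        for y in (-w,w):
            cv2.line(g,P((xa,y,w)),P((xb,y,w)),col,1)
        for x in (xa,xb): cv2.line(g,P((x,-w,w)),P((x,w,w)),col,1)
    box(-220,-50-leg,9,(255,0,0)); box(-175,-165,18,(0,255,0)); box(-50-leg,200-leg,12,(0,0,255)); box(200-leg,220-leg,18,(255,255,0))
    cv2.imwrite(f'pics/{name}.png',g[:,:,::-1])
E
python3 - <<'E'
from h import *
ya=np.radians(79.4);
s=env.state();g=np.array(s['ee_pos'])+[0,0,9]
ax=np.array([np.cos(ya),np.sin(ya),0])
q=[*(g-52*ax),ya,0]; print(q)
draw('side',q,'d3s',(170,150,330,290))
draw('top',q,'d3t',(170,150,360,260))
E
```

```text
[np.float64(464.01911807693233), np.float64(-20.469567636847955), np.float64(147.48803979837737), np.float64(1.3857914260834978), 0]
```

View pics/d3s.png

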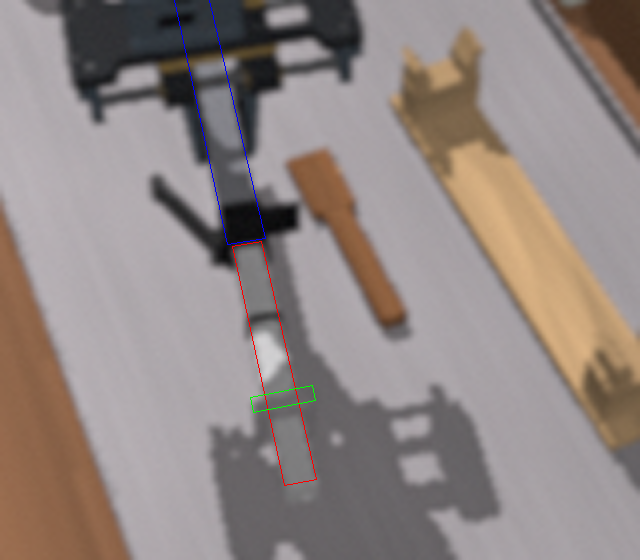

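View pics/d3t.png

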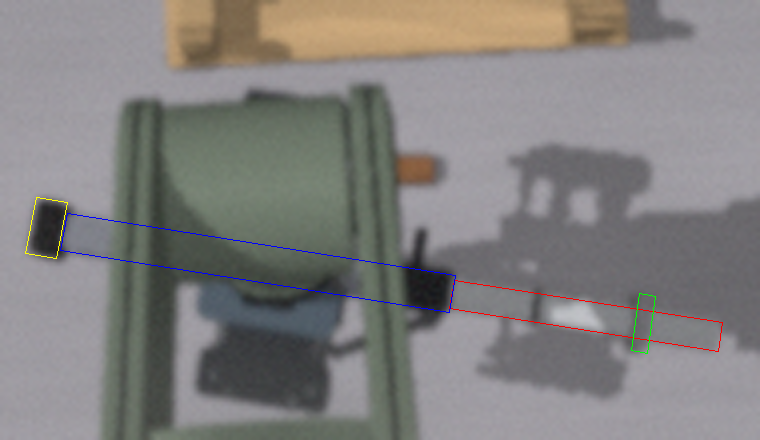

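Run:
```python
from h import *
plan([672.3,62.8,138],-88.7,10)
```

```text
total turn [  0.03 -11.79  -0.  ]
[[-6.8, 0.1, 18.9], [0.0, -1.18, -0.0]]
[[-6.4, 0.1, 19.1], [0.0, -1.18, -0.0]]
[[-6.0, 0.1, 19.2], [0.0, -1.18, -0.0]]
[[-5.6, 0.0, 19.3], [0.0, -1.18, -0.0]]
[[-5.2, 0.1, 19.4], [0.0, -1.18, -0.0]]
[[-4.8, 0.0, 19.5], [0.0, -1.18, -0.0]]
[[-4.4, 0.1, 19.7], [0.0, -1.18, -0.0]]
[[-4.0, 0.0, 19.7], [0.0, -1.18, -0.0]]
[[-3.5, 0.1, 19.8], [0.0, -1.18, -0.0]]
[[-3.1, 0.0, 19.9], [0.0, -1.18, -0.0]]
end [672.3  62.8 138. ] [-90.03   0.   -88.69]
```

```bash
python3 -m handwheel '[[0.1,[-6.8,0,18.9],[0,-1.18,0]],[0.1,[-6.4,0,19.1],[0,-1.18,0]],[0.1,[-6,0,19.2],[0,-1.18,0]],[0.1,[-5.6,0,19.3],[0,-1.18,0]],[0.1,[-5.2,0,19.4],[0,-1.18,0]],[0.1,[-4.8,0,19.5],[0,-1.18,0]],[0.1,[-4.4,0,19.7],[0,-1.18,0]],[0.1,[-4,0,19.7],[0,-1.18,0]],[0.1,[-3.5,0,19.8],[0,-1.18,0]],[0.1,[-3.1,0,19.9],[0,-1.18,0]]]'
python3 -m handwheel '[[0.1,[0,0,0],[0,0,-0.5]],[0.1,[0,0,0],[0,0,-0.5]],[0.1,[0,0,0],[0,0,-0.5]],[0.1,[0,0,0],[0,0,-0.5]],[0.1,[0,0,0],[0,0,0]],[0.1,[0,0,0],[0,0,0]],[0.1,[0,0,0],[0,0,0]],[0.1,[0,0,0],[0,0,0]],[0.1,[0,0,0],[0,0,0]],[0.1,[0,0,0],[0,0,0]]]'
python3 - <<'E'
from h import *
s=env.state();print(s['ee_pos'],s['ee_rot'],s['torque']);g=np.array(s['ee_pos'])+[0,0,9]
ya=np.radians(s['ee_rot'][2]+180)
ax=np.array([np.cos(ya),np.sin(ya),0])
q=[*(g-52*ax),ya,0]; print(q)
draw('side',q,'d4s',(240,120,400,260),5)
draw('top',q,'d4t',(170,100,360,240))
save('w4',env.grab_frame('wrist'),None,1.5)
E
```

```text
time_s: 8.88
ee_pos: [673.2, 62.9, 138.4]
ee_rot: [-90.1, 0.0, -88.6]
force: [0.3, -0.1, -4.2]
gripper_width: 23.3
time_s: 9.72
ee_pos: [672.4, 62.6, 139.2]
ee_rot: [-90.0, -2.0, -88.7]
force: [-0.5, -0.1, -3.0]
gripper_width: 23.8
[672.39188995  62.61856029 139.16107342] [-89.9913733   -1.99485166 -88.69801552] [ 0.17188886  0.05867285 -0.01576303]
[np.float64(673.5734318871328), np.float64(10.631985501507074), np.float64(148.1610734161256), np.float64(1.5935202427335682), 0]
```

View pics/d4s.png

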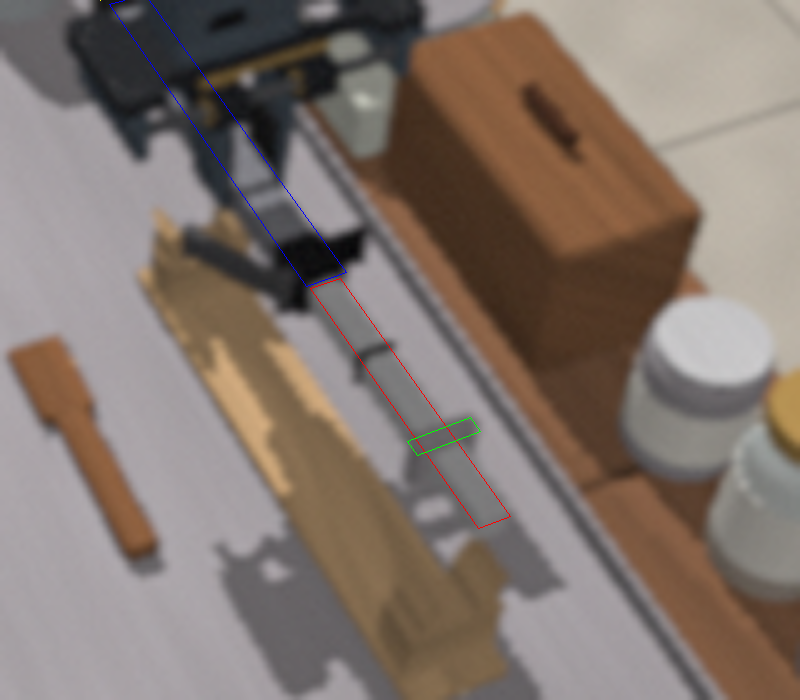

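View pics/d4t.png

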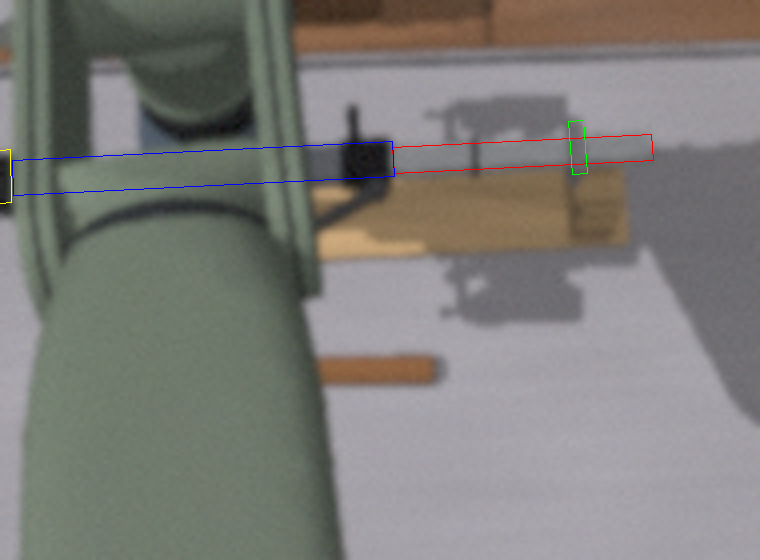

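View pics/w4.png

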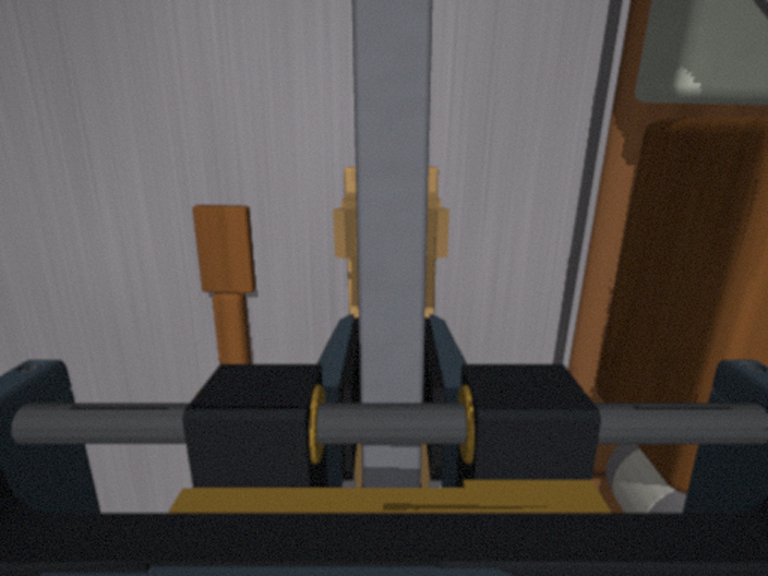

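Run:
```python
from h import *
plan([672.4,62.6,97],None,8)
```

```text
total turn [0. 0. 0.]
[[-0.2, 5.3, -0.0], [0.0, 0.0, 0.0]]
[[-0.2, 5.2, -0.0], [0.0, 0.0, 0.0]]
[[-0.2, 5.3, -0.0], [0.0, 0.0, 0.0]]
[[-0.2, 5.2, -0.0], [0.0, 0.0, 0.0]]
[[-0.2, 5.3, -0.0], [0.0, 0.0, 0.0]]
[[-0.1, 5.2, -0.0], [0.0, 0.0, 0.0]]
[[-0.2, 5.3, -0.0], [0.0, 0.0, 0.0]]
[[-0.1, 5.2, -0.0], [0.0, 0.0, 0.0]]
end [672.4  62.6  97. ] [-90.   -2.  -88.7]
```

```bash
python3 -m handwheel '[[0.1,[-0.2,5.3,0],[0,0,0]],[0.1,[-0.2,5.3,0],[0,0,0]],[0.1,[-0.2,5.3,0],[0,0,0]],[0.1,[-0.2,5.3,0],[0,0,0]],[0.1,[-0.2,5.3,0],[0,0,0]],[0.1,[-0.2,5.3,0],[0,0,0]],[0.1,[-0.2,5.3,0],[0,0,0]],[0.1,[-0.1,5,0],[0,0,0]],[0.1,[0,0,0],[0,0,0]],[0.1,[0,0,0],[0,0,0]]]'
python3 - <<'E'
from h import *
s=env.state();print(s['ee_pos'],s['ee_rot'],s['torque']);g=np.array(s['ee_pos'])+[0,0,9]
ya=np.radians(s['ee_rot'][2]+180)
ax=np.array([np.cos(ya),np.sin(ya),0])
q=[*(g-52*ax),ya,0]; print(q)
draw('side',q,'d5s',(240,120,400,260),5)
f=env.grab_frame('side'); save('s5',f,(290,190,370,270),8)
draw('top',q,'d5t',(170,100,360,240))
E
```

```text
time_s: 10.7
ee_pos: [672.2, 62.8, 96.5]
ee_rot: [-90.0, -2.0, -88.7]
force: [0.0, -0.1, -4.6]
gripper_width: 23.7
[672.24830025  62.7675587   96.45943573] [-90.04451474  -1.99946689 -88.68448606] [ 0.08402468  0.02623823 -0.0130497 ]
[np.float64(673.4421179392473), np.float64(10.781264362376582), np.float64(105.45943572964455), np.float64(1.5937563764394314), 0]
```

View pics/s5.png

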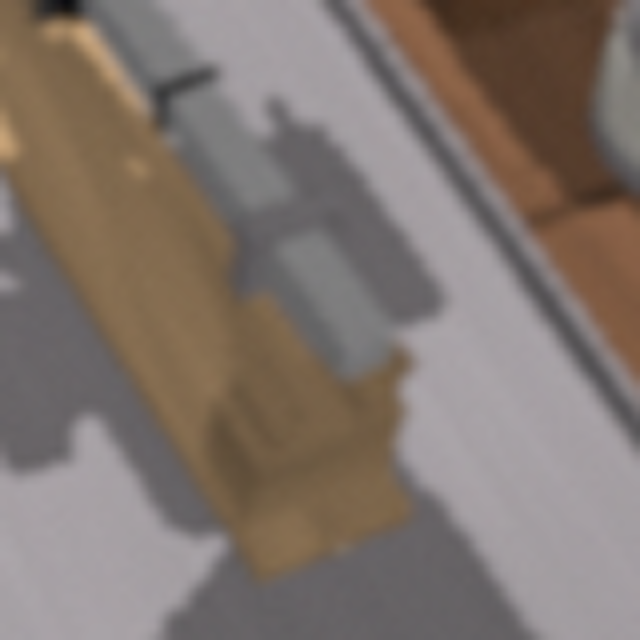

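View pics/d5t.png

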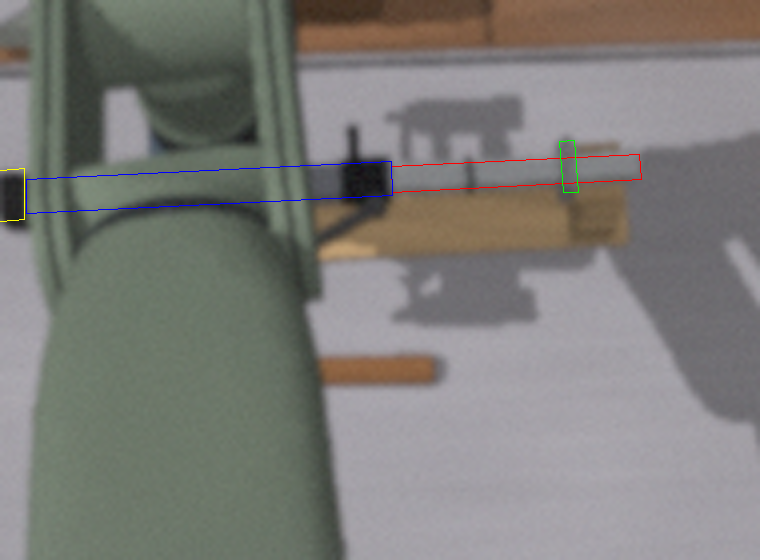

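```bash
python3 -m handwheel '[[0.1,[-0.1,3,0],[0,0,0]],[0.1,[-0.1,3,0],[0,0,0]],[0.1,[-0.1,3,0],[0,0,0]],[0.1,[-0.1,3,0],[0,0,0]],[0.1,[-0.1,3,0],[0,0,0]],[0.1,[-0.1,3,0],[0,0,0]],[0.1,[-0.1,3,0],[0,0,0]],[0.1,[-0.1,3,0],[0,0,0]],[0.1,[0,0,0],[0,0,0]],[0.1,[0,0,0],[0,0,0]]]'
python3 - <<'E'
from h import *
s=env.state();print(s['ee_pos'],s['ee_rot'],s['force'],s['torque']);g=np.array(s['ee_pos'])+[0,0,9]
f=env.grab_frame('side'); save('s6',f,(290,190,370,270),8)
f=env.grab_frame('wrist'); save('w6',f,None,1.5)
E
```

```text
time_s: 11.68
ee_pos: [672.3, 62.8, 72.6]
ee_rot: [-90.0, -2.0, -88.7]
force: [-1.3, 0.1, -5.0]
gripper_width: 23.6
[672.31710773  62.76304393  72.62621096] [-90.0258678   -1.99692338 -88.68464241] [-1.30856804  0.05657643 -4.99457378] [0.14841998 0.0159441  0.03315215]
```

View pics/s6.png

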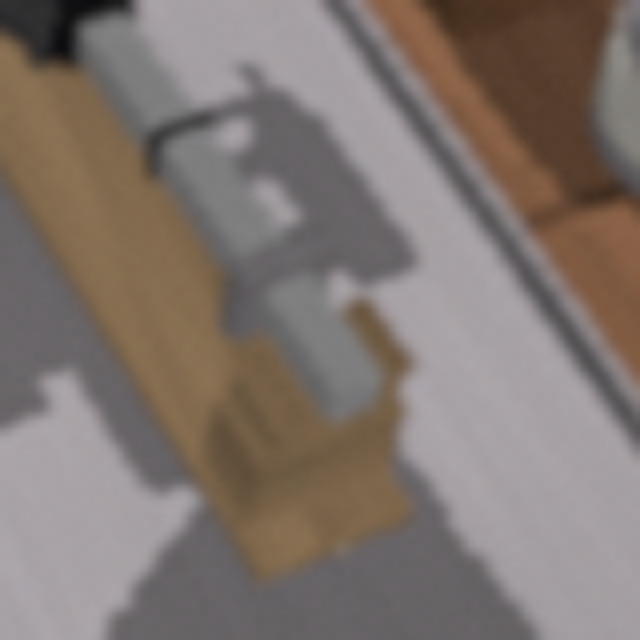

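View pics/w6.png

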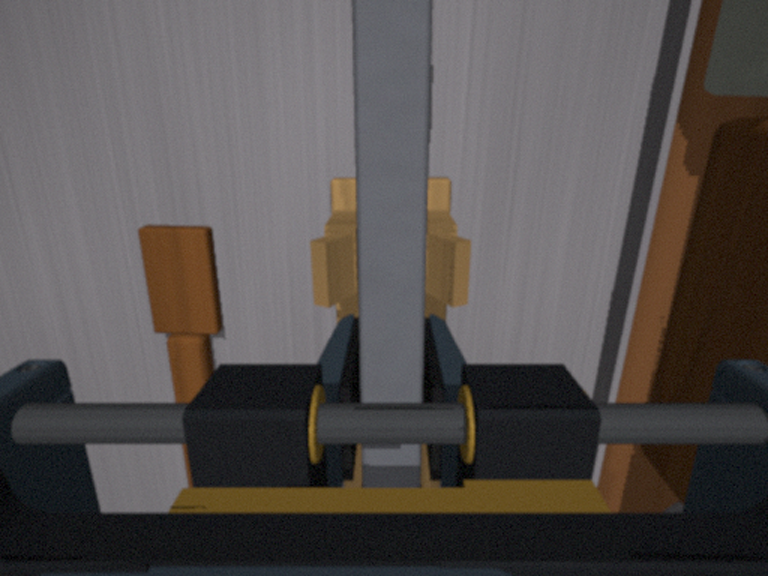

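```bash
python3 -m handwheel '[[0.1,[-0.1,2,0],[0,0,0]],[0.1,[-0.1,2,0],[0,0,0]],[0.1,[0,2,0],[0,0,0]],[0.1,[-0.1,2,0],[0,0,0]],[0.1,[0,2,0],[0,0,0]],[0.1,[-0.1,2,0],[0,0,0]],[0.1,[0,0.5,0],[0,0,0]],[0.1,[0,0,0],[0,0,0]],[0.1,[0,0,0],[0,0,0]],[0.1,[0,0,0],[0,0,0]]]'
python3 - <<'E'
from h import *
s=env.state();print(s['ee_pos'],s['ee_rot'],s['force'],s['torque']);g=np.array(s['ee_pos'])+[0,0,9]
f=env.grab_frame('side'); save('s7',f,(290,190,370,270),8)
f=env.grab_frame('wrist'); save('w7',f,None,1.5)
E
```

```text
time_s: 12.62
ee_pos: [672.5, 62.7, 60.5]
ee_rot: [-90.0, -2.0, -88.7]
force: [0.5, -0.5, -4.3]
gripper_width: 23.7
[672.54302477  62.7444434   60.50646221] [-89.98330011  -1.99332812 -88.68677297] [ 0.4777647  -0.4759109  -4.25405265] [ 0.07931031  0.09072528 -0.00253144]
```

View pics/s7.png

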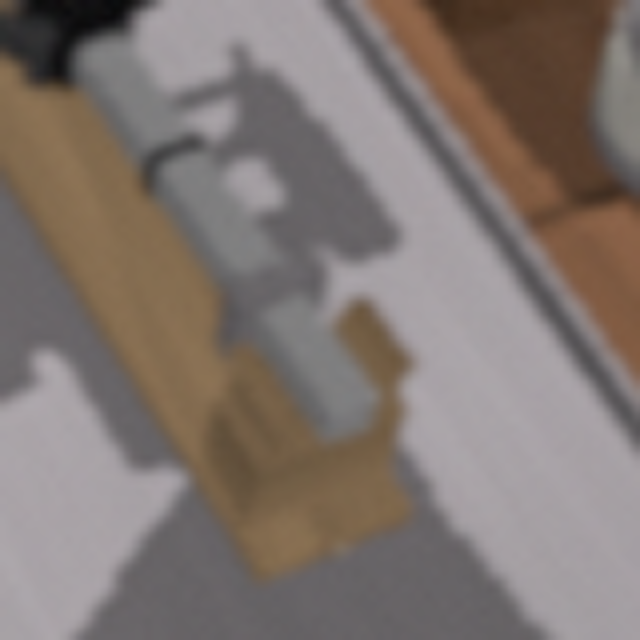

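View pics/w7.png

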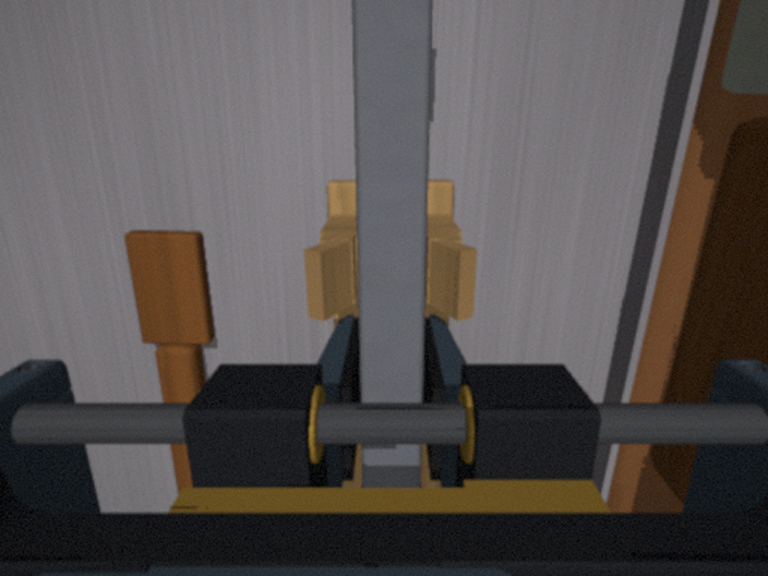

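```bash
python3 -m handwheel '[[0.1,[0,0.7,0],[0,0,0]],[0.1,[0,0.7,0],[0,0,0]],[0.1,[0,0.7,0],[0,0,0]],[0.1,[0,0.7,0],[0,0,0]],[0.1,[0,0.6,0],[0,0,0]],[0.1,[0,0,0],[0,0,0]],[0.1,[0,0,0],[0,0,0]],[0.1,[0,0,0],[0,0,0]],[0.1,[0,0,0],[0,0,0]],[0.1,[0,0,0],[0,0,0]]]'
python3 - <<'E'
from h import *
s=env.state();print(s['ee_pos'],s['force'],s['torque'])
E
```

```text
time_s: 13.55
ee_pos: [672.8, 62.3, 58.7]
ee_rot: [-89.9, -2.0, -88.7]
force: [-2.1, -1.3, 6.0]
gripper_width: 23.9
[672.79653711  62.26357132  58.67770307] [-2.05121738 -1.32811333  6.04431546] [0.20909237 0.57407073 0.06548508]
```

```bash
python3 -m handwheel '[[0.1,[0,-0.7,0],[0,0,0]],[0.3,[0,0,0],[0,0,0]],[0.35,[0,0,0],[0,0,0]],[0.5,[0,0,0],[0,0,0]],[0.5,[0,0,0],[0,0,0]],[0.6,[0,0,0],[0,0,0]],[0.6,[0,0,0],[0,0,0]],[0.6,[0,0,0],[0,0,0]],[0.6,[0,0,0],[0,0,0]],[0.6,[0,0,0],[0,0,0]]]'
python3 - <<'E'
from h import *
s=env.state();print(s['ee_pos'],s['force'],s['torque'],s['gripper_width'])
f=env.grab_frame('side'); save('s8',f,(260,130,370,260),5)
f=env.grab_frame('wrist'); save('w8',f,None,1.5)
E
```

```text
time_s: 14.38
ee_pos: [672.5, 62.6, 57.7]
ee_rot: [-90.0, -2.0, -88.7]
force: [-0.1, -0.4, 0.3]
gripper_width: 54.6
[672.47929238  62.6329226   57.67891014] [-0.14727803 -0.35539393  0.31582329] [-0.07168708  0.05946677  0.01856133] 54.56651292285319
```

View pics/s8.png

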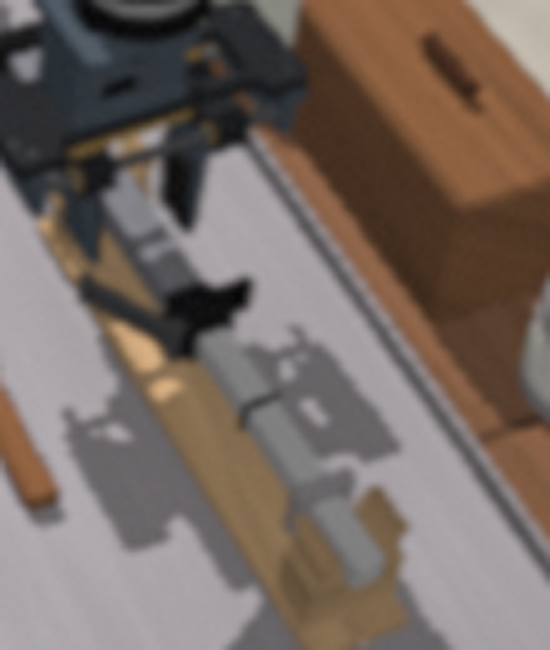

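View pics/w8.png

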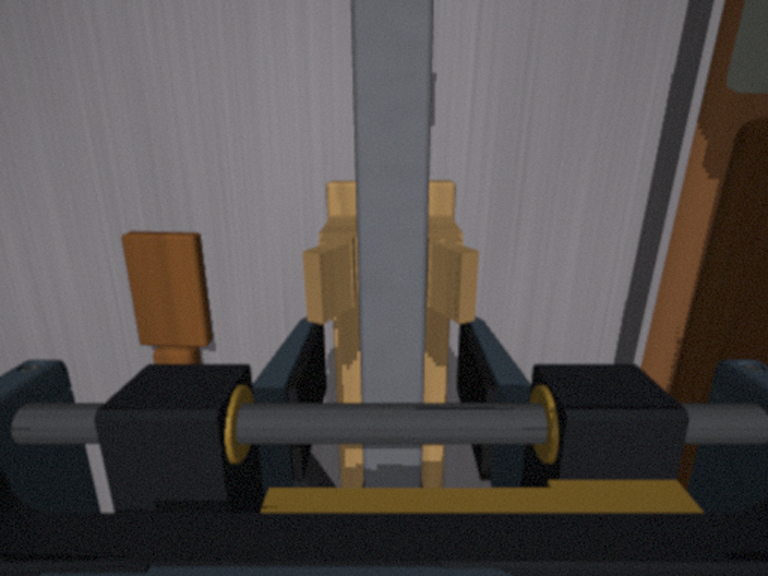

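```bash
python3 -m handwheel '[[0.6,[0,-4,0],[0,0,1]],[0.6,[0,-10,0],[0,0,1]],[0.6,[0,-16,0],[0,0,0]],[0.6,[0,-20,0],[0,0,0]],[0.6,[6,-24,0],[0,0,0]],[0.6,[20,-24,0],[0,0,0]],[0.6,[30,-20,0],[0,0,0]],[0.6,[30,-18,0],[0,0,0]],[0.6,[30,-14,0],[0,0,0]],[0.6,[26,-8,0],[0,0,0]]]'
python3 - <<'E'
from h import *
env.grab_frame('top');env.grab_frame('top');env.grab_frame('top')
s=env.state();f=env.grab_frame('wrist');print(s['time_s'],s['ee_pos'],s['ee_rot'],np.abs(s['qvel']).max())
import pickle; pickle.dump((s,f),open('w9.pkl','wb'))
save('w9',f,None,1.5)
C=cam('wrist',s)
for l in ['ring','leg_mouth','lever_tip','leg_lug','collar']:
    print(l,[(round(d['p'],2),np.round(d['location']),np.round(atz(C,d['location'],66))[:2]) for d in env.masks_of('wrist',l)[:2]])
save('t9',env.grab_frame('top'),(170,100,360,240),4)
save('s9',env.grab_frame('side'),(240,110,370,260),4)
E
```

```text
time_s: 15.32
ee_pos: [676.4, -81.2, 219.5]
ee_rot: [-89.7, -0.0, -88.7]
force: [0.6, 0.1, -0.6]
gripper_width: 55.0
15.4667 [676.03448156 -81.30211115 217.68502088] [-8.98113256e+01  2.24585030e-02 -8.88750214e+01] 2.577589375322016
ring [(0.74, array([258., 110.]), array([673., -12.]))]
leg_mouth [(0.68, array([259.,  79.]), array([673.,  19.]))]
lever_tip [(0.86, array([228., 102.]), array([641.,  -3.]))]
leg_lug [(0.84, array([258.,  81.]), array([672.,  17.]))]
collar [(0.9, array([258., 111.]), array([672., -12.]))]
```

View pics/w9.png

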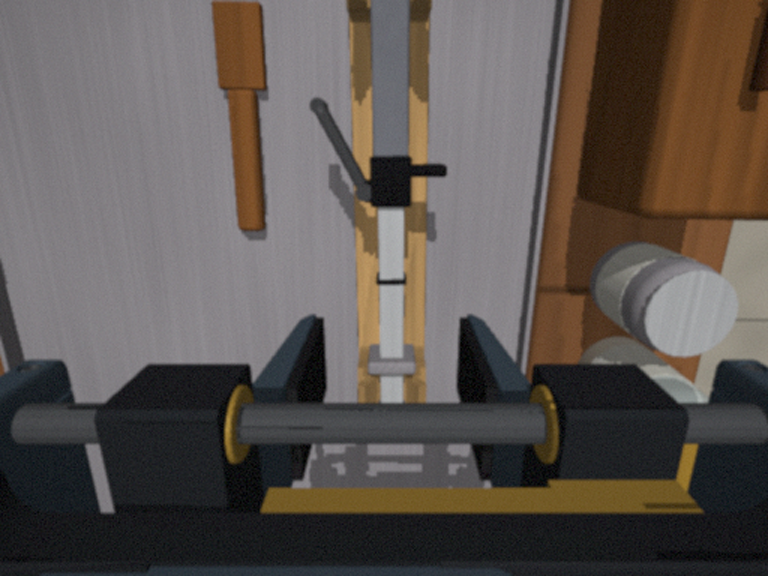

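View pics/s9.png

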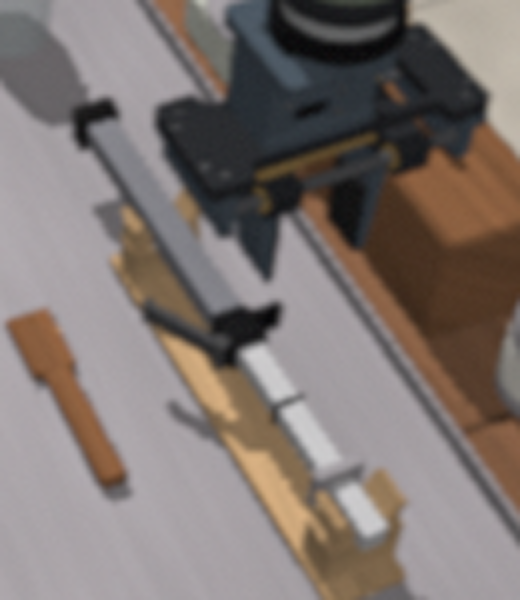

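View pics/t9.png

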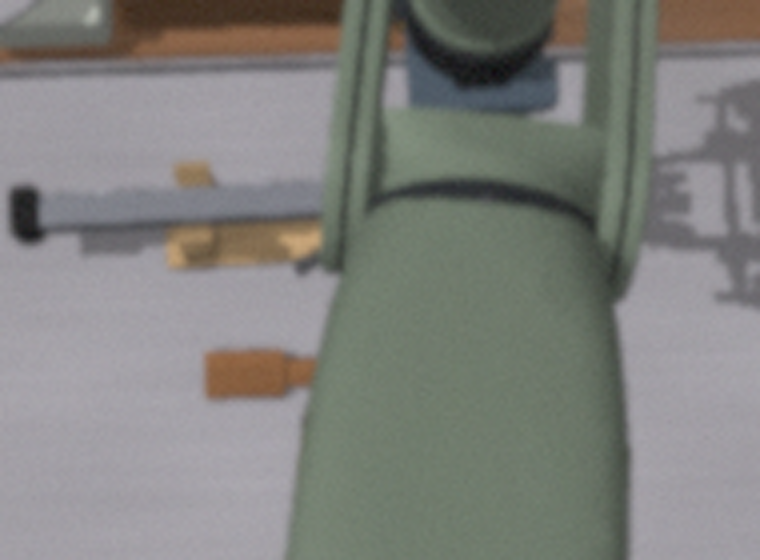

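Run:
```python
from h import *
import pickle
s,f=pickle.load(open('w9.pkl','rb'))
save('w9z',f,(200,55,300,255),3.9)
g=f.astype(int)
for v in range(104,112): print(v,g[v,272:300,:].mean(1).round().astype(int)[4:26])
print('col 257-264 mean by row')
for v in range(130,146): print(v,g[v,258:264].mean().round(1))
for v in range(182,194): print(v,g[v,258:264].mean().round(1))
for v in range(225,255): print(v,g[v,256:266].mean().round(1))
```

```text
104 [129 133 136 139 137 141 137 134 127 136 132 132 135 135 135 137 135 135
 133 137 136 136]
105 [127 133 134 139 140 136 141 133 129 132 133 135 135 135 134 136 132 134
 137 133 134 133]
106 [127 133 134 139 136 138 138 134 128 127 133 140 140 135 132 136 133 132
 133 131 134 136]
107 [129 134 141 140 142 138 135 133 125 123 128 130 136 133 131 128 131 133
 135 136 138 134]
108 [121 128 131 134 130 129 121 117 104 110 113 116 118 117 119 119 112 116
 124 128 134 133]
109 [ 90  88  92  93  92  93  82  71  70  73  73  72  75  70  72  73  73  76
  87  97 109 131]
110 [ 44  39  37  41  51  45  35  35  35  33  35  36  34  31  38  36  30  33
  38  48  74 103]
111 [18 18 20 23 26 21 24 21 21 20 28 22 16 23 13 23 24 21 21 31 38 73]
col 257-264 mean by row
130 21.3
131 17.5
132 17.0
133 12.7
134 20.1
135 16.9
136 14.4
137 42.8
138 89.7
139 119.5
140 153.7
141 171.7
142 174.1
143 173.2
144 173.1
145 173.7
182 169.4
183 169.9
184 170.3
185 153.5
186 106.7
187 45.9
188 26.6
189 76.4
190 139.7
191 166.9
192 169.5
193 170.0
225 169.9
226 170.4
227 171.6
228 169.9
229 170.0
230 169.9
231 170.7
232 170.5
233 170.3
234 171.5
235 170.4
236 169.9
237 166.0
238 142.2
239 116.6
240 108.8
241 121.1
242 136.3
243 139.1
244 137.1
245 135.1
246 134.3
247 131.7
248 122.9
249 112.9
250 117.6
251 148.6
252 165.9
253 168.4
254 168.9
```

View pics/w9z.png

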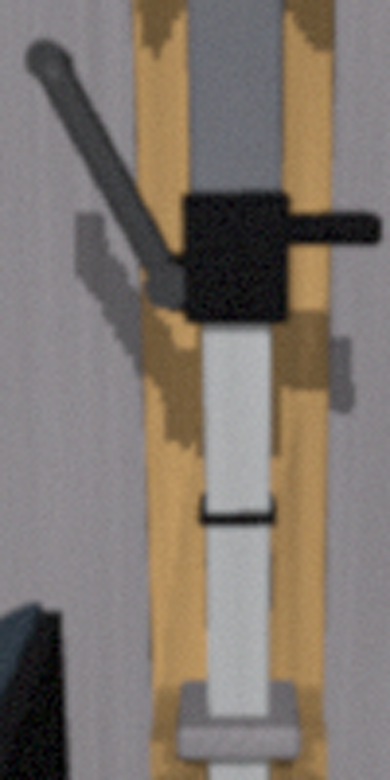

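Run:
```python
from h import *
import pickle
s,f=pickle.load(open('w9.pkl','rb')); W=cam('wrist',s)
m=atz(W,(260,138.6),79); m2=atz(W,(260,138.6),78); r=atz(W,(260,185.7),75); l=atz(W,(285,109.3),78); c=atz(W,(260,237.8),75)
t=atz(W,(210.5,70),75)
L=atz(W,(249,80),78);Rr=atz(W,(272.5,80),78)
a=atz(W,(253,200),75); b=atz(W,(269,200),75)
for n,p in zip('mouth mouth2 ring lug collar tip'.split(),(m,m2,r,l,c,t)): print(n,p.round(1))
print('leg edges',L.round(1),Rr.round(1),'mid',(L+Rr)/2,'rod',a.round(1),b.round(1))
g=f.astype(int)
for v in (85,90,95): print(v,list(g[v,242:280].mean(1)))
print('rod');print(list(g[215,246:276].mean(1)))
```

```text
mouth [675.1 -38.9  79. ]
mouth2 [675.1 -39.   78. ]
ring [676.1 -90.4  75. ]
lug [699.5  -9.3  78. ]
collar [ 677.2 -152.9   75. ]
tip [625.6  26.2  75. ]
leg edges [663.3  17.6  78. ] [686.2  18.1  78. ] mid [674.72680662  17.83038277  78.        ] rod [ 668.6 -107.1   75. ] [ 686.3 -106.7   75. ]
85 [np.float64(134.0), np.float64(134.0), np.float64(132.0), np.float64(134.33333333333334), np.float64(135.66666666666666), np.float64(129.66666666666666), np.float64(110.66666666666667), np.float64(100.66666666666667), np.float64(109.0), np.float64(109.66666666666667), np.float64(108.33333333333333), np.float64(109.33333333333333), np.float64(110.33333333333333), np.float64(108.0), np.float64(107.66666666666667), np.float64(111.0), np.float64(111.33333333333333), np.float64(110.33333333333333), np.float64(111.33333333333333), np.float64(110.66666666666667), np.float64(109.0), np.float64(112.66666666666667), np.float64(112.66666666666667), np.float64(112.33333333333333), np.float64(109.66666666666667), np.float64(108.33333333333333), np.float64(109.0), np.float64(112.66666666666667), np.
[... 2498 characters left out ...]
.33333333333334), np.float64(141.0), np.float64(135.33333333333334), np.float64(153.66666666666666), np.float64(170.0), np.float64(171.0), np.float64(170.33333333333334), np.float64(169.33333333333334), np.float64(170.66666666666666), np.float64(168.0), np.float64(169.33333333333334), np.float64(168.33333333333334), np.float64(166.0), np.float64(169.66666666666666), np.float64(172.0), np.float64(174.0), np.float64(175.66666666666666), np.float64(168.66666666666666), np.float64(150.0), np.float64(127.66666666666667), np.float64(120.33333333333333), np.float64(124.66666666666667), np.float64(126.0), np.float64(125.33333333333333), np.float64(126.33333333333333), np.float64(125.33333333333333)]
```

Run:
```python
from h import *
s=env.state();print(s['ee_pos'],s['ee_rot'])
plan([660.5,9,120],None,9)
```

```text
[675.59892132 -78.06441069 215.33401586] [-9.00390679e+01  2.10724716e-02 -8.86100044e+01]
total turn [0. 0. 0.]
[[-9.7, 10.6, -1.4], [0.0, 0.0, 0.0]]
[[-9.7, 10.6, -1.4], [0.0, 0.0, 0.0]]
[[-9.7, 10.6, -1.4], [0.0, 0.0, 0.0]]
[[-9.7, 10.6, -1.5], [0.0, 0.0, 0.0]]
[[-9.7, 10.6, -1.4], [0.0, 0.0, 0.0]]
[[-9.7, 10.6, -1.5], [0.0, 0.0, 0.0]]
[[-9.7, 10.6, -1.4], [0.0, 0.0, 0.0]]
[[-9.7, 10.6, -1.5], [0.0, 0.0, 0.0]]
[[-9.8, 10.6, -1.4], [0.0, 0.0, 0.0]]
end [660.5   9.  120. ] [-9.004e+01  2.000e-02 -8.861e+01]
```

```bash
python3 -m handwheel '[[0.967,[-9.7,10.6,-1.4],[0,0,0]],[0.967,[-9.7,10.6,-1.4],[0,0,0]],[0.967,[-9.7,10.6,-1.4],[0,0,0]],[0.967,[-9.7,10.6,-1.5],[0,0,0]],[0.967,[-9.7,10.6,-1.4],[0,0,0]],[0.967,[-9.7,10.6,-1.5],[0,0,0]],[0.967,[-9.7,10.6,-1.4],[0,0,0]],[0.967,[-9.7,10.6,-1.5],[0,0,0]],[0.967,[-9.8,10.6,-1.4],[0,0,0]],[0.967,[0,0,0],[0,0,0]]]'
python3 -m handwheel '[[0.967,[0,0,0],[0,0,0]],[0.967,[0,0,0],[0,0,0]],[0.967,[0,0,0],[0,0,0]],[0.967,[0,0,0],[0,0,0]],[0.967,[0,0,0],[0,0,0]],[0.967,[0,0,0],[0,0,0]],[0.967,[0,0,0],[0,0,0]],[0.967,[0,0,0],[0,0,0]],[0.967,[0,0,0],[0,0,0]],[0.967,[0,0,0],[0,0,0]]]'
python3 - <<'E'
from h import *
s=env.state();print(s['ee_pos'],s['ee_rot'],s['gripper_width'])
save('w10',env.grab_frame('wrist'),None,1.5)
save('s10',env.grab_frame('side'),(240,110,370,260),4)
E
```

```text
time_s: 16.7
ee_pos: [658.9, 10.2, 117.4]
ee_rot: [-90.3, 0.1, -88.6]
force: [-1.2, 0.0, -0.4]
gripper_width: 87.8
time_s: 17.53
ee_pos: [660.8, 8.1, 120.3]
ee_rot: [-90.0, 0.0, -88.7]
force: [0.8, 1.1, 0.6]
gripper_width: 88.3
[660.77463744   8.06779563 120.28470829] [-9.00002185e+01  4.17803531e-03 -8.86838323e+01] 88.34762332137056
```

View pics/w10.png

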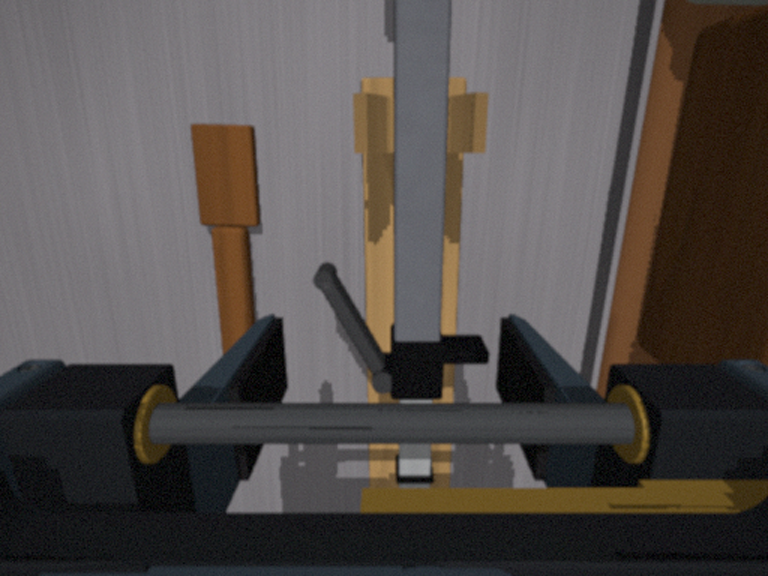

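View pics/s10.png

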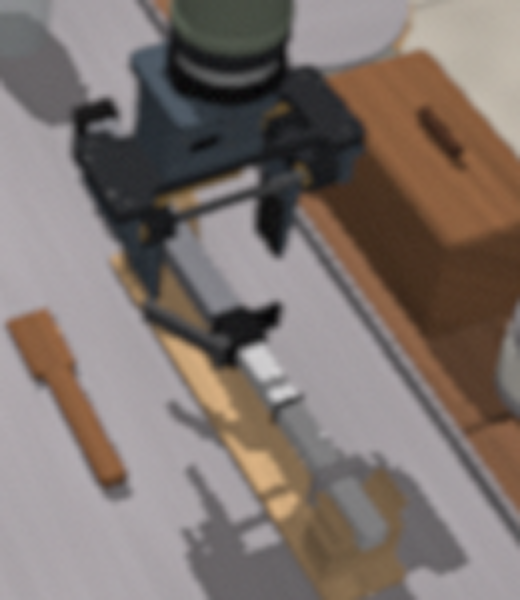

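Run:
```python
from h import *
s=env.state(); W=cam('wrist',s)
Rt=R.from_euler('xyz',s['ee_rot'],degrees=True)
def tl(p): return Rt.inv().apply(p-np.array(s['ee_pos'])).round(1)
for n,px,z in (('lug top edge',(324,224.7),78),('lug tip',(325.3,228),78),('leg L',(263,215),78),('leg R',(294,215),78),('levertip outer',(210.5,181),75),('lever 1/2',(228,218),75),('mouth',(277,264),79)):
    p=atz(W,px,z); print(n,p.round(1),'tool',tl(p))
```

```text
lug top edge [709.9  -1.5  78. ] tool [10.7 42.3 48.9]
lug tip [711.2  -4.3  78. ] tool [13.5 42.3 50.1]
leg L [662.7   5.4  78. ] tool [ 2.7 42.3  1.9]
leg R [686.4   6.   78. ] tool [ 2.7 42.3 25.5]
levertip outer [622.9  30.6  75. ] tool [-23.4  45.3 -37.4]
lever 1/2 [635.7   1.1  75. ] tool [  6.4  45.3 -25.2]
mouth [675. -36.  79.] tool [44.4 41.3 13.2]
```

```bash
python3 -m handwheel '[[0.967,[-3,4,0],[0,0,0]],[0.967,[-2,8,0],[0,0,0]],[0.967,[0,10,0],[0,0,0]],[0.967,[0,10,0],[0,0,0]],[0.967,[0,10,0],[0,0,0]],[0.967,[0,10,0],[0,0,0]],[0.967,[0,8,0],[0,0,0]],[0.967,[0,6,0],[0,0,0]],[0.967,[0,4,0],[0,0,0]],[0.967,[0,0,0],[0,0,0]]]'
python3 -m handwheel '[[0.967,[0,0,0],[0,0,0]],[0.967,[0,0,0],[0,0,0]],[0.967,[0,0,0],[0,0,0]],[0.967,[0,0,0],[0,0,0]],[0.967,[0,0,0],[0,0,0]],[0.967,[0,0,0],[0,0,0]],[0.967,[0,0,0],[0,0,0]],[0.967,[0,0,0],[0,0,0]],[0.967,[0,0,0],[0,0,0]],[0.967,[0,0,0],[0,0,0]]]'
python3 - <<'E'
from h import *
s=env.state();print(s['ee_pos'],s['ee_rot'],s['force'],s['torque'])
save('w11',env.grab_frame('wrist'),None,1.5)
save('s11',env.grab_frame('side'),(240,110,370,260),4)
E
```

```text
time_s: 18.47
ee_pos: [660.1, 13.0, 49.2]
ee_rot: [-90.1, 0.0, -88.7]
force: [-0.4, -0.1, 0.5]
gripper_width: 88.4
time_s: 19.3
ee_pos: [660.7, 13.0, 50.3]
ee_rot: [-90.0, 0.0, -88.7]
force: [-0.4, 0.0, -0.2]
gripper_width: 88.2
[660.66467411  13.03805234  50.26535786] [-9.00023416e+01  3.86867065e-03 -8.86888069e+01] [-0.41545871  0.01537301 -0.15329119] [-0.10177267  0.04920854 -0.00524613]
```

View pics/w11.png

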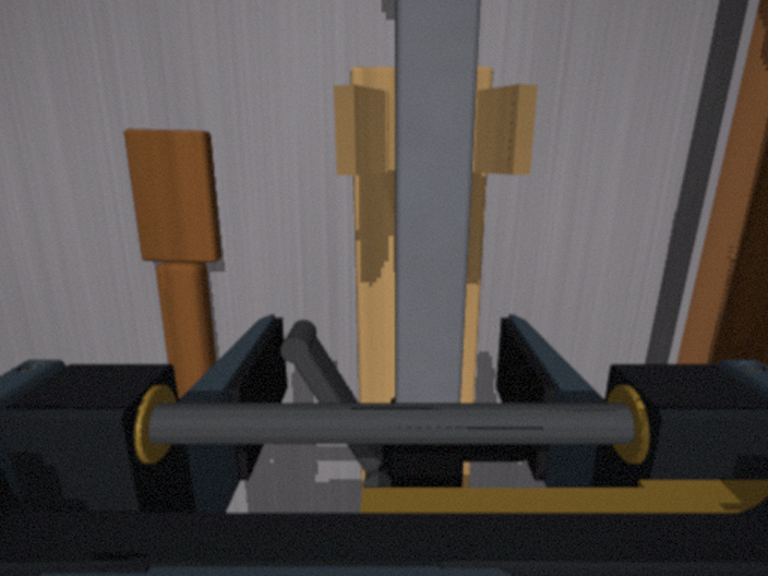

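View pics/s11.png

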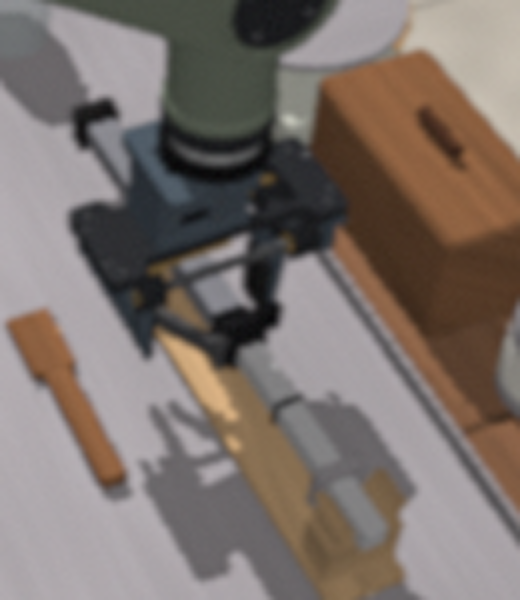

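```bash
python3 -m handwheel '[[0.967,[2,0,0],[0,0,0]],[0.967,[4,0,0],[0,0,0]],[0.967,[5,0,0],[0,0,0]],[0.967,[5,0,0],[0,0,0]],[0.967,[5,0,0],[0,0,0]],[0.967,[5,0,0],[0,0,0]],[0.967,[5,0,0],[0,0,0]],[0.967,[5,0,0],[0,0,0]],[0.967,[3,0,0],[0,0,0]],[0.967,[1,0,0],[0,0,0]]]'
python3 -m handwheel '[[0.967,[0,0,0],[0,0,0]],[0.967,[0,0,0],[0,0,0]],[0.967,[0,0,0],[0,0,0]],[0.967,[0,0,0],[0,0,0]],[0.967,[0,0,0],[0,0,0]],[0.967,[0,0,0],[0,0,0]],[0.967,[0,0,0],[0,0,0]],[0.967,[0,0,0],[0,0,0]],[0.967,[0,0,0],[0,0,0]],[0.967,[0,0,0],[0,0,0]]]'
python3 - <<'E'
from h import *
s=env.state();print(s['ee_pos'],s['ee_rot'],s['force'],s['torque'])
save('w12',env.grab_frame('wrist'),None,1.5)
save('s12',env.grab_frame('side'),(240,110,370,260),5)
E
```

```text
time_s: 20.23
ee_pos: [661.4, -26.2, 50.3]
ee_rot: [-90.0, 0.1, -88.7]
force: [-0.8, 6.8, 1.0]
gripper_width: 88.2
time_s: 21.07
ee_pos: [661.4, -26.2, 50.3]
ee_rot: [-90.0, 0.1, -88.7]
force: [-0.9, 4.4, 1.0]
gripper_width: 88.4
[661.36543545 -26.24566176  50.29172966] [-90.02503886   0.09453464 -88.68916252] [-0.88805544  4.36657181  1.04301664] [0.75215793 0.11680982 0.20343135]
```

View pics/w12.png

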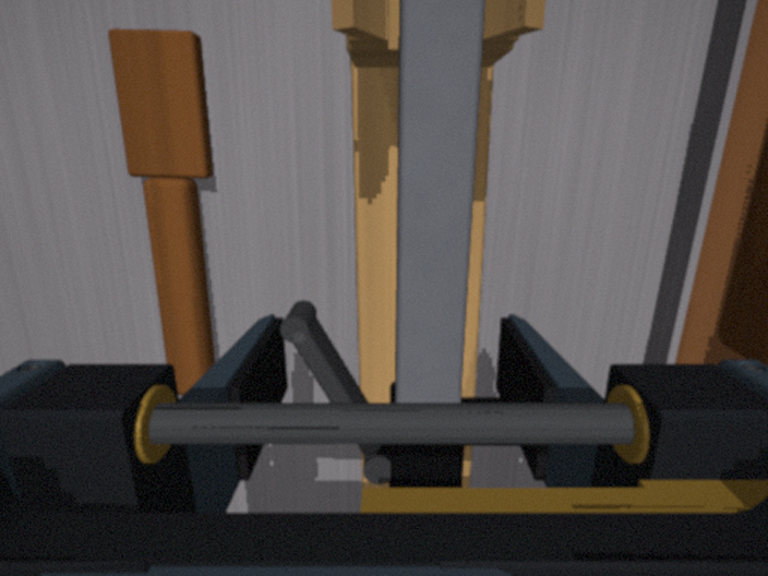

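View pics/s12.png

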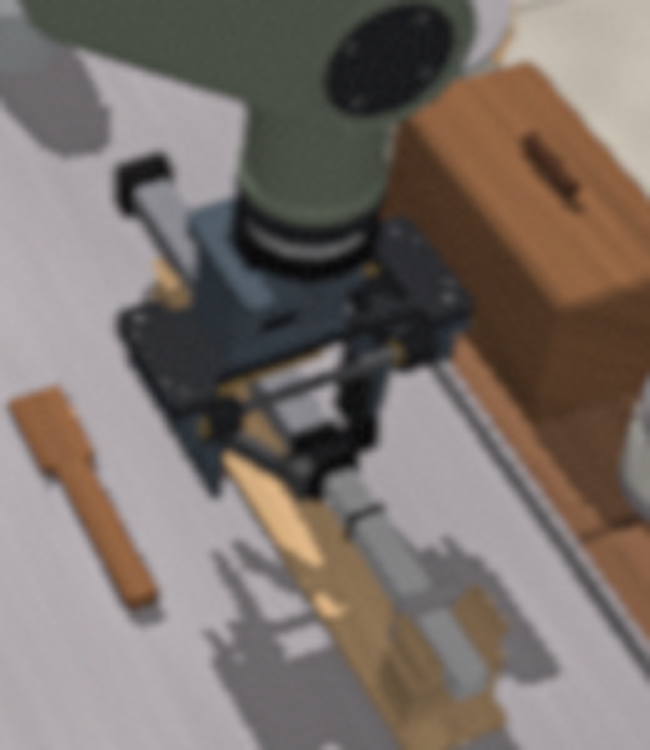

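Run:
```python
from h import *
f=env.grab_frame('side')
save('s12z',f,(290,190,340,255),12)
```

```text
(no output)
```

View pics/s12z.png

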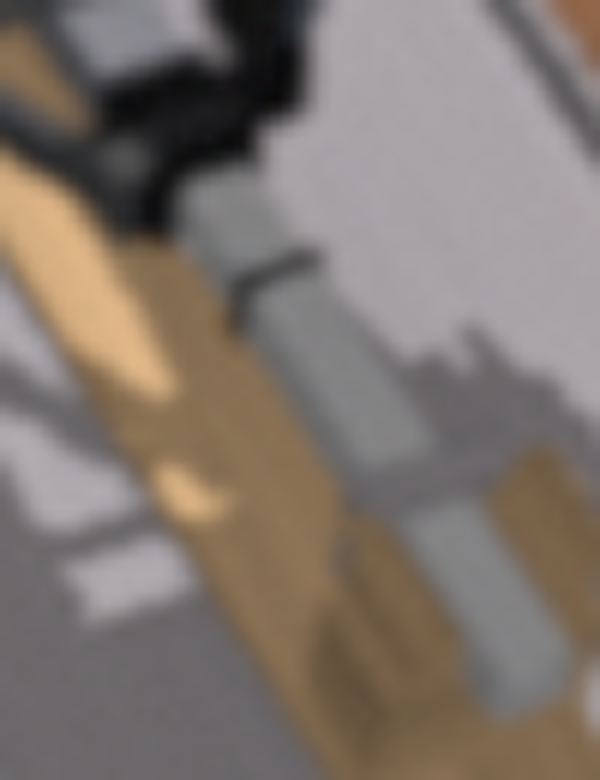

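```bash
cat >> h.py <<'E'
def along(cn,px,q,z):
    C=cam(cn); xs=np.arange(-230,230,.1)
    P=np.array([proj(C,xf5(q,(x,0,z))) for x in xs]); d=np.hypot(*(P-px).T); i=d.argmin(); return round(xs[i],1),round(d[i],2)
E
python3 - <<'E'
from h import *
q=[674.2,5,66,np.radians(91.3),0]
f=lambda u,v:(290+u/12-.5,190+v/12-.5)
print('mouth top',along('side',f(213,172),q,13),'ring',along('side',f(273,262),q,11),'rod top@collar foot face',along('side',f(400,462),q,9), 'end',along('side',f(540,675),q,9))
draw('side',q,'d12',(280,180,350,260),8,leg=37)
E
```

```text
mouth top (np.float64(-77.9), np.float64(0.96)) ring (np.float64(-105.3), np.float64(0.7)) rod top@collar foot face (np.float64(-163.7), np.float64(0.91)) end (np.float64(-223.7), np.float64(1.14))
```

View pics/d12.png

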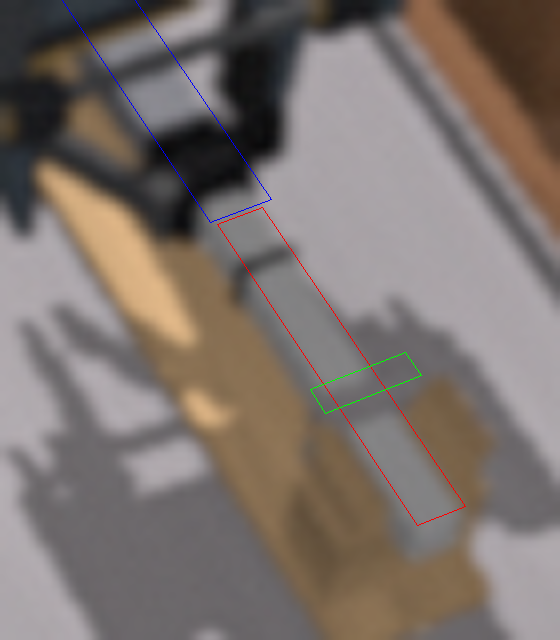

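```bash
python3 -m handwheel '[[0.967,[2,0,0],[0,0,0]],[0.967,[3,0,0],[0,0,0]],[0.967,[3,0,0],[0,0,0]],[0.967,[3,0,0],[0,0,0]],[0.967,[3,0,0],[0,0,0]],[0.967,[3,0,0],[0,0,0]],[0.967,[2,0,0],[0,0,0]],[0.967,[1,0,0],[0,0,0]],[0.967,[0,0,0],[0,0,0]],[0.967,[0,0,0],[0,0,0]]]'
python3 - <<'E'
from h import *
s=env.state();print(s['ee_pos'],s['ee_rot'],s['force'],s['torque'])
f=env.grab_frame('side')
save('s13z',f,(290,190,340,255),12)
save('t13',env.grab_frame('top'),(230,100,360,220),5)
E
```

```text
time_s: 22.1
ee_pos: [661.7, -46.0, 50.3]
ee_rot: [-90.0, 0.1, -88.7]
force: [-1.1, 5.4, 1.6]
gripper_width: 88.2
[661.65338096 -45.96105542  50.32154006] [-90.04418759   0.1225885  -88.68780299] [-1.07074618  5.38543652  1.60197236] [0.86979212 0.17441785 0.28404944]
```

View pics/s13z.png

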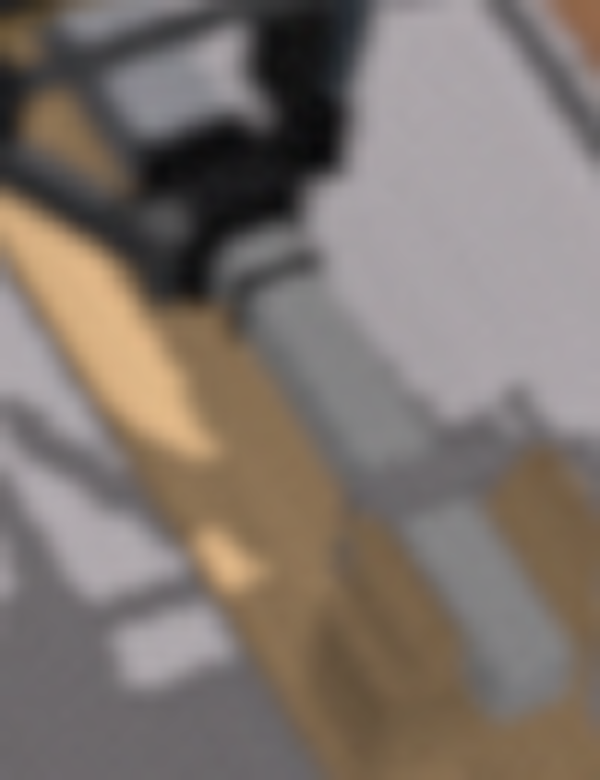

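View pics/t13.png

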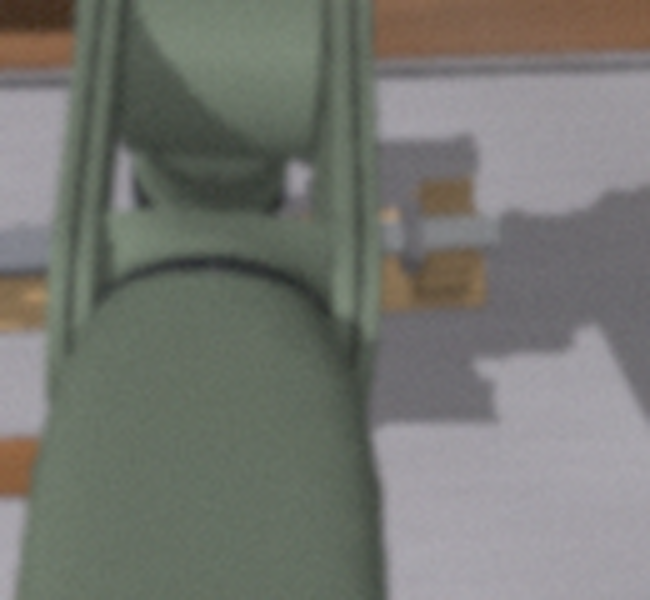

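Run:
```python
from h import *
import cv2
from scipy.ndimage import map_coordinates
q=[674.2,2.8,66,np.radians(91.3),0]; C=cam('side')
for nm in ('s12z','s13z'):
    g=cv2.cvtColor(cv2.imread(f'pics/{nm}.png'),cv2.COLOR_BGR2GRAY).astype(float)
    for off in (-4,0,4):
        xs=np.arange(-125,-60,1.); out=[]
        for x in xs:
            p=proj(C,xf5(q,(x,off,9))); u=(p-[290,190]+.5)*12
            out.append(map_coordinates(g,[[u[1]],[u[0]]],order=1)[0])
        print(nm,off,' '.join(f'{int(x)}:{o:.0f}' for x,o in zip(xs,out)))
```

```text
s12z -4 -125:127 -124:127 -123:127 -122:128 -121:129 -120:129 -119:129 -118:129 -117:130 -116:130 -115:131 -114:130 -113:129 -112:128 -111:124 -110:119 -109:112 -108:102 -107:93 -106:85 -105:80 -104:81 -103:87 -102:97 -101:107 -100:118 -99:127 -98:132 -97:133 -96:133 -95:133 -94:133 -93:133 -92:133 -91:132 -90:132 -89:132 -88:133 -87:133 -86:134 -85:133 -84:133 -83:133 -82:134 -81:132 -80:128 -79:124 -78:120 -77:113 -76:102 -75:91 -74:78 -73:62 -72:45 -71:34 -70:27 -69:20 -68:15 -67:14 -66:17 -65:20 -64:22 -63:23 -62:24 -61:24
s12z 0 -125:129 -124:129 -123:129 -122:129 -121:129 -120:129 -119:129 -118:129 -117:129 -116:129 -115:130 -114:131 -113:131 -112:129 -111:126 -110:122 -109:114 -108:103 -107:93 -106:85 -105:80 -104:81 -103:88 -102:99 -101:110 -100:118 -99:123 -98:127 -97:130 -96:131 -95:130 -94:130 -93:130 -92:129 -91:129 -90:129 -89:129 -88:129 -87:129 -86:129 -85:129 -84:130 -83:130 -82:130 -81:130 -80:129 -79:126 -78:121 -77:115 -76:106 -75:93 -74:77 -73:64 -72:52 -71:38 -70:26 -69:19 -68:15 -67:13 -66:13 -65:15 -64:19 -63:22 -62:25 -61:26
s12z 4 -125:130 -124:130 -123:129 -
[... 1335 characters left out ...]
87:19 -86:19 -85:18 -84:19 -83:21 -82:23 -81:25 -80:27 -79:28 -78:28 -77:28 -76:27 -75:26 -74:25 -73:23 -72:21 -71:18 -70:15 -69:13 -68:13 -67:14 -66:15 -65:19 -64:26 -63:38 -62:49 -61:60
s13z 4 -125:131 -124:131 -123:131 -122:131 -121:131 -120:131 -119:131 -118:131 -117:131 -116:132 -115:132 -114:133 -113:133 -112:132 -111:127 -110:120 -109:111 -108:101 -107:90 -106:82 -105:78 -104:81 -103:88 -102:98 -101:108 -100:118 -99:124 -98:125 -97:122 -96:113 -95:101 -94:88 -93:74 -92:58 -91:44 -90:34 -89:27 -88:20 -87:17 -86:18 -85:20 -84:22 -83:24 -82:25 -81:25 -80:25 -79:25 -78:26 -77:26 -76:26 -75:25 -74:23 -73:20 -72:18 -71:17 -70:16 -69:15 -68:14 -67:14 -66:17 -65:23 -64:31 -63:39 -62:50 -61:66
```

```bash
cat > prof.py <<'E'
from h import *
from scipy.ndimage import map_coordinates
def prof(nm,x0,y0,s,q,a,b,z=9):
    C=cam('side'); g=cv2.cvtColor(cv2.imread(f'pics/{nm}.png'),cv2.COLOR_BGR2GRAY).astype(float)
    xs=np.arange(a,b,.5); o=[]
    for x in xs:
        v=[]
        for off in (-4,-2,0,2,4):
            u=(proj(C,xf5(q,(x,off,z)))-[x0,y0]+.5)*s-.5; v.append(map_coordinates(g,[[u[1]],[u[0]]],order=1)[0])
        o.append(np.mean(v))
    return xs,np.array(o)
def cross(xs,o,lev):
    i=np.where(np.diff(np.sign(o-lev)))[0]; return [round(xs[k]+.5*(lev-o[k])/(o[k+1]-o[k]),1) for k in i]
E
python3 - <<'E'
from prof import *
for nm,x0,y0,s,oy in (('s9',240,110,4,10),('s11',240,110,4,10),('s12z',290,190,12,2.8),('s13z',290,190,12,2.8)):
    q=[674.2,oy,66,np.radians(91.3),0]
    xs,o=prof(nm,x0,y0,s,q,-215,-30)
    print(nm,'lev70',cross(xs,o,70),'lev105',cross(xs,o,105), 'lev115',cross(xs,o,115),'lev150',cross(xs,o,150))
    k=(xs>-180)&(xs<-155)&(xs%2==0); print(list(zip(xs[k].astype(int),o[k].astype(int))))
E
```

```text
s9 lev70 [np.float64(-48.2)] lev105 [np.float64(-49.9)] lev115 [np.float64(-176.6), np.float64(-171.7), np.float64(-104.8), np.float64(-104.2), np.float64(-50.4)] lev150 [np.float64(-180.5), np.float64(-167.8), np.float64(-107.6), np.float64(-101.4), np.float64(-52.3)]
[(np.int64(-178), np.int64(124)), (np.int64(-176), np.int64(111)), (np.int64(-174), np.int64(105)), (np.int64(-172), np.int64(112)), (np.int64(-170), np.int64(130)), (np.int64(-168), np.int64(148)), (np.int64(-166), np.int64(159)), (np.int64(-164), np.int64(170)), (np.int64(-162), np.int64(181)), (np.int64(-160), np.int64(193)), (np.int64(-158), np.int64(200)), (np.int64(-156), np.int64(202))]
s11 lev70 [np.float64(-48.8)] lev105 [np.float64(-172.7), np.float64(-165.2), np.float64(-108.4), np.float64(-100.5), np.float64(-51.5)] lev115 [np.float64(-175.3), np.float64(-161.7), np.float64(-109.4), np.float64(-99.4), np.float64(-52.5)] lev150 []
[(np.int64(-178), np.int64(126)), (np.int64(-176), np.int64(118)), (np.int64(-174), np.int64(109)), (np.int64(-172), np.int64(103)), (np.int64(-170), np.int64(103)), (np.int64(-168
[... 1010 characters left out ...]
8)] lev105 [np.float64(-172.6), np.float64(-171.7), np.float64(-108.5), np.float64(-101.6), np.float64(-95.5), np.float64(-58.2), np.float64(-37.7)] lev115 [np.float64(-176.0), np.float64(-162.7), np.float64(-109.5), np.float64(-100.5), np.float64(-96.5), np.float64(-57.3), np.float64(-38.7)] lev150 []
[(np.int64(-178), np.int64(124)), (np.int64(-176), np.int64(114)), (np.int64(-174), np.int64(107)), (np.int64(-172), np.int64(104)), (np.int64(-170), np.int64(105)), (np.int64(-168), np.int64(106)), (np.int64(-166), np.int64(107)), (np.int64(-164), np.int64(110)), (np.int64(-162), np.int64(117)), (np.int64(-160), np.int64(124)), (np.int64(-158), np.int64(129)), (np.int64(-156), np.int64(131))]
```

```bash
python3 -m handwheel '[[0.967,[1.5,0,0],[0,0,0]],[0.967,[2,0,0],[0,0,0]],[0.967,[2,0,0],[0,0,0]],[0.967,[2,0,0],[0,0,0]],[0.967,[1,0,0],[0,0,0]],[0.967,[0,0,0],[0,0,0]],[0.967,[0,0,0],[0,0,0]],[0.967,[0,0,0],[0,0,0]],[0.967,[0,0,0],[0,0,0]],[0.967,[0,0,0],[0,0,0]]]'
python3 - <<'E'
from prof import *
s=env.state();print(s['ee_pos'],s['force'],s['torque'])
f=env.grab_frame('side')
save('s14z',f,(290,190,340,255),12)
save('w14',env.grab_frame('wrist'),None,1.5)
q=[674.2,2.8,66,np.radians(91.3),0]
xs,o=prof('s14z',290,190,12,q,-125,-80)
print(cross(xs,o,70)); print(list(zip(xs[::2].astype(int),o[::2].astype(int))))
E
```

```text
time_s: 23.03
ee_pos: [661.8, -54.3, 50.3]
ee_rot: [-90.1, 0.1, -88.7]
force: [-1.5, 6.2, 2.1]
gripper_width: 88.3
[661.78257049 -54.32302115  50.331789  ] [-1.52427792  6.20833271  2.08578625] [0.9647167  0.11759158 0.3502064 ]
[np.float64(-105.6)]
[(np.int64(-125), np.int64(131)), (np.int64(-124), np.int64(131)), (np.int64(-123), np.int64(130)), (np.int64(-122), np.int64(130)), (np.int64(-121), np.int64(130)), (np.int64(-120), np.int64(130)), (np.int64(-119), np.int64(130)), (np.int64(-118), np.int64(131)), (np.int64(-117), np.int64(131)), (np.int64(-116), np.int64(131)), (np.int64(-115), np.int64(132)), (np.int64(-114), np.int64(131)), (np.int64(-113), np.int64(130)), (np.int64(-112), np.int64(129)), (np.int64(-111), np.int64(126)), (np.int64(-110), np.int64(121)), (np.int64(-109), np.int64(114)), (np.int64(-108), np.int64(103)), (np.int64(-107), np.int64(90)), (np.int64(-106), np.int64(75)), (np.int64(-105), np.int64(61)), (np.int64(-104), np.int64(47)), (np.int64(-103), np.int64(34)), (np.int64(-102), np.int64(24)), (np.int64(-101), np.int64(18)), (np.int64(-100), np.int64(15)), (np.int64(-99), np.int64(14)), (np.int64(-98), np.int64(14)), (np.int64(-97), np.int64(15)), (np.int64(-96), np.int64(16)), (np.int64(-95), np.int64(17)), (np.int64(-94), np.int64(18)), (np.int64(-93), np.int64(19)), (np.int64(-92), np.int64(21)), (np.int64(-91), np.int64(24)), (np.int64(-90), np.int64(25)), (np.int64(-89), np.int64(26)), (np.int64(-88), np.int64(27)), (np.int64(-87), np.int64(27)), (np.int64(-86), np.int64(27)), (np.int64(-85), np.int64(27)), (np.int64(-84), np.int64(26)), (np.int64(-83), np.int64(25)), (np.int64(-82), np.int64(24)), (np.int64(-81), np.int64(22))]
```

View pics/s14z.png

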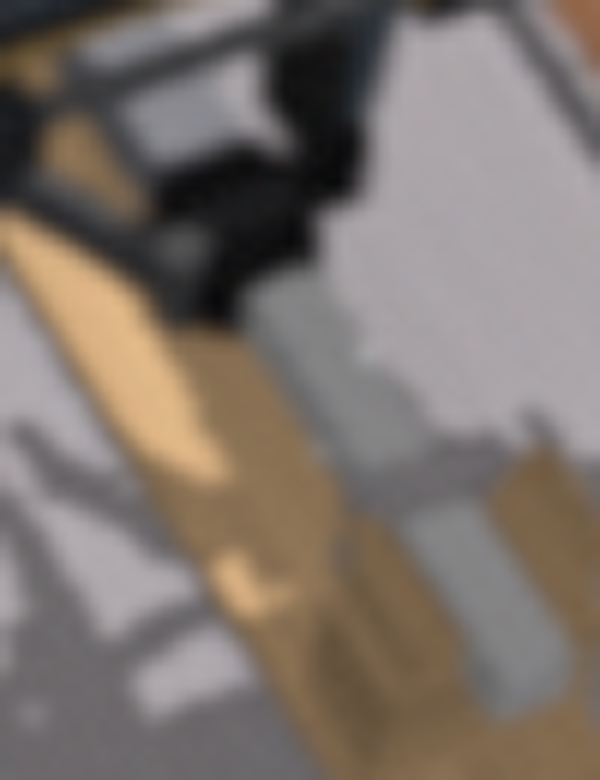

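View pics/w14.png

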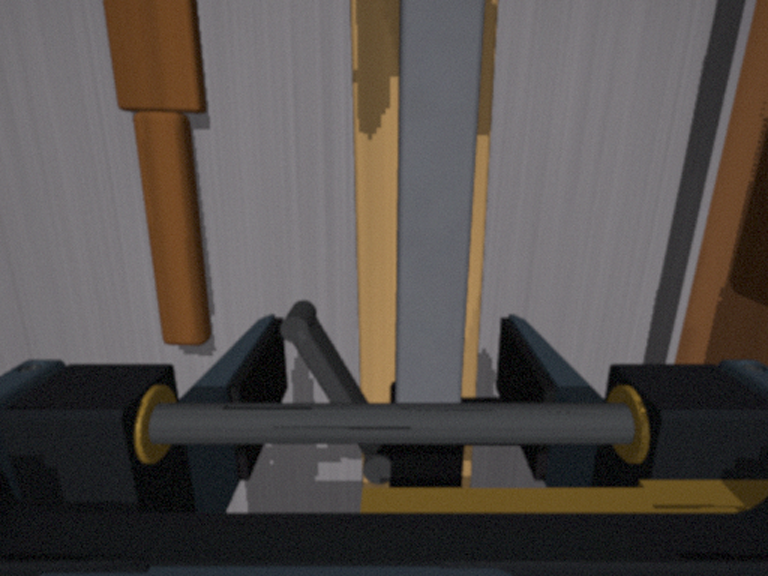

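```bash
cat > ringfit.py <<'E'
from prof import *
from scipy.stats import norm
def model(p,xs,ringp):
    m,sg,D=p; a,b,A=ringp
    # levels: base 131, ring (a..b) level 131-A, x>m black level 131-D
    fine=np.arange(-140,-60,.1)
    y=np.full(fine.shape,131.); y[(fine>a)&(fine<b)]=131-A; y[fine>m]=131-D
    k=np.exp(-.5*(np.arange(-12,12.05,.1)/sg)**2); k/=k.sum()
    return np.interp(xs,fine,np.convolve(np.pad(y,120,'edge'),k,'valid'))
q=[674.2,2.8,66,np.radians(91.3),0]
def load(n,lo,hi):
    xs,o=prof(n,290,190,12,q,lo,hi); return xs,o
if __name__=='__main__':
    from scipy.optimize import minimize
    x3,o3=load('s13z',-120,-88); 
    def c3(v): return ((model([v[0],v[1],v[2]],x3,v[3:6])-o3)**2).sum()
    best=min((minimize(c3,[-93,2.5,115,ce-h,ce+h,80],method='Nelder-Mead',options=dict(maxiter=4000)) for ce in(-105,) for h in (2,2.75,3.5)),key=lambda r:r.fun)
    print('s13',best.x.round(2),best.fun); rp=best.x[3:6]
    x4,o4=load('s14z',-120,-97)
    for n in ('s14z',):
      for m in np.arange(-106,-95,1.): print(m,round(((model([m,best.x[1],best.x[2]],x4,rp)-o4)**2).sum()))
    x2,o2=load('s12z',-120,-69)
    r=min((minimize(lambda v:((model([v[0],v[1],v[2]],x2,v[3:6])-o2)**2).sum(),[-73,2.5,115,-105-h,-105+h,80],method='Nelder-Mead',options=dict(maxiter=4000)) for h in (2,2.75)),key=lambda r:r.fun); print('s12',r.x.round(2),r.fun)
E
python3 ringfit.py
```

```text
s13 [ -93.39    2.67  110.9  -107.4  -102.62   82.47] 105.62530712213035
-106.0 2611
-105.0 1596
-104.0 1075
-103.0 1096
-102.0 3884
-101.0 12406
-100.0 25624
-99.0 42101
-98.0 59894
-97.0 76812
-96.0 90954
s12 [ -74.1     2.66  108.92 -107.1  -102.74   86.8 ] 143.2102805999236
```

```bash
python3 -m handwheel '[[0.967,[1,0,0],[0,0,0]],[0.967,[0,0,0],[0,0,0]],[0.967,[0,0,0],[0,0,0]],[0.967,[0,0,0],[0,0,0]],[0.967,[0,0,0],[0,0,0]],[0.9,[0,0,0],[0,0,0]],[0.8,[0,0,0],[0,0,0]],[0.72,[0,0,0],[0,0,0]],[0.72,[0,0,0],[0,0,0]],[0.72,[0,0,0],[0,0,0]]]' 20
python3 - <<'E'
from ringfit import *
s=env.state();print(s['ee_pos'],s['ee_rot'],s['force'],s['torque'],s['gripper_width'])
f=env.grab_frame('side')
save('s15z',f,(290,190,340,255),12)
save('w15',env.grab_frame('wrist'),None,1.5)
C=cam('wrist',s); print(s['ee_pos'])
E
```

```text
time_s: 23.97
ee_pos: [663.2, -55.4, 50.6]
ee_rot: [-89.9, 0.1, -88.7]
force: [1.2, 5.5, -0.0]
gripper_width: 65.5
[663.15935203 -55.43518986  50.58603081] [-89.8815884    0.10992304 -88.68120769] [ 1.23002026  5.50815981 -0.00604928] [ 0.93730294 -0.20813194  0.31064253] 65.53931454618595
[663.15935203 -55.43518986  50.58603081]
```

View pics/w15.png

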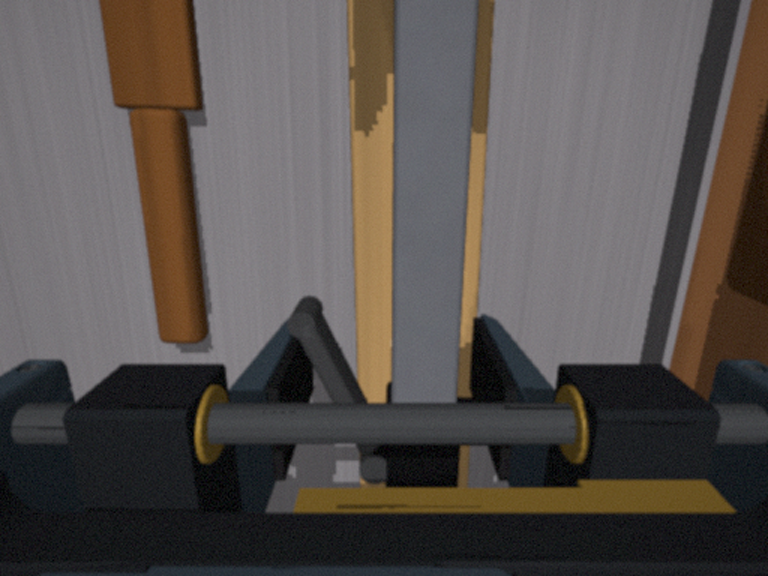

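View pics/s15z.png

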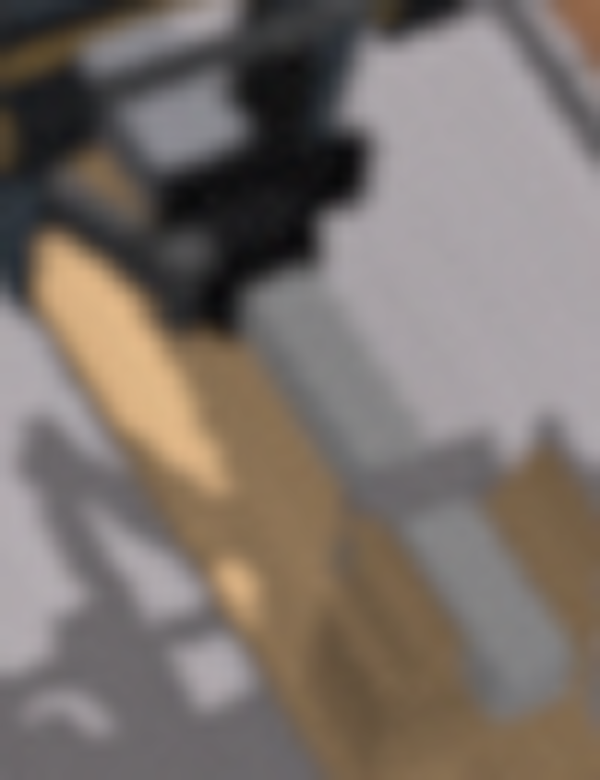

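```bash
python3 -m handwheel '[[0.66,[0,0,0.5],[0,0,0]],[0.62,[0,0,1],[0,0,0]],[0.58,[0,0,1],[0,0,0]],[0.54,[0,0,1.2],[0,0,0]],[0.5,[0,0,1.2],[0,0,0]],[0.47,[0,0,1.2],[0,0,0]],[0.44,[0,0,1],[0,0,0]],[0.42,[0,0,0.5],[0,0,0]],[0.41,[0,0,0],[0,0,0]],[0.41,[0,0,0],[0,0,0]]]' 20
python3 - <<'E'
from ringfit import *
s=env.state();print(s['ee_pos'],s['ee_rot'],s['force'],s['torque'],s['gripper_width'])
save('w16',env.grab_frame('wrist'),None,1.5)
E
```

```text
time_s: 24.9
ee_pos: [670.2, -55.2, 50.3]
ee_rot: [-90.0, 0.1, -88.7]
force: [1.1, 5.7, 0.2]
gripper_width: 37.5
[670.24571419 -55.16139151  50.33669672] [-89.95310522   0.13091302 -88.70992958] [1.13155121 5.72116981 0.2169921 ] [ 0.91842535 -0.07215269  0.14918912] 37.466760559718224
```

View pics/w16.png

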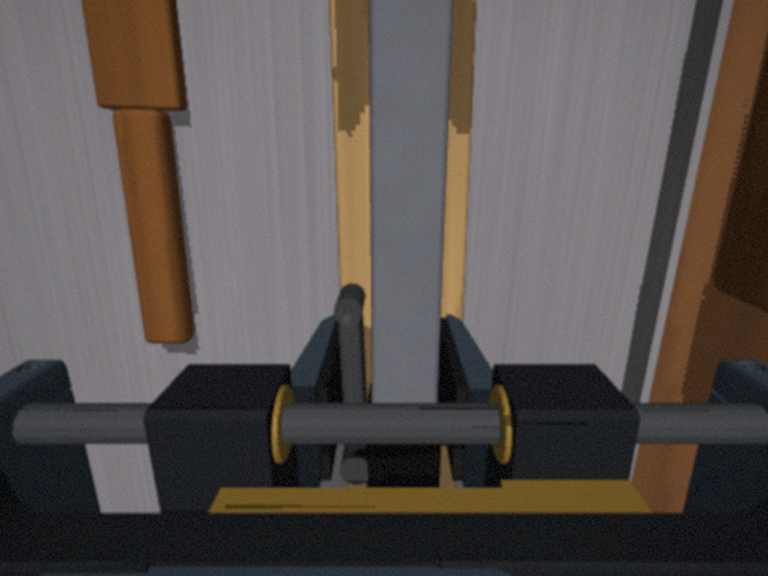

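Lever nearly shut, with the leg still pushed. Now the final squeeze.

```bash
python3 -m handwheel '[[0.39,[0,0,0],[0,0,0]],[0.37,[0,0,0],[0,0,0]],[0.35,[0,0,0],[0,0,0]],[0.33,[0,0,0],[0,0,0]],[0.3,[0,0,0],[0,0,0]],[0.3,[0,0,0],[0,0,0]],[0.3,[0,0,0],[0,0,0]],[0.3,[0,0,0],[0,0,0]],[0.3,[0,0,0],[0,0,0]],[0.3,[0,0,0],[0,0,0]]]' 20
python3 - <<'E'
from ringfit import *
s=env.state();print(s['ee_pos'],s['ee_rot'],s['force'],s['torque'],s['gripper_width'])
save('w17',env.grab_frame('wrist'),None,1.5)
f=env.grab_frame('side')
save('s17z',f,(290,190,340,255),12)
save('s17',f,(240,110,370,260),4)
rp=[-107.3,-102.7,83]
for n in ('s14z','s17z'):
  x,o=load(n,-120,-98)
  print(n,cross(x,o,105),cross(x,o,70),[round(((model([m,2.67,111],x,rp)-o)**2).sum()) for m in (-106,-105,-104,-103,-102)])
E
```

```text
time_s: 25.78
ee_pos: [670.0, -55.2, 50.3]
ee_rot: [-90.0, 0.1, -88.8]
force: [-0.2, 5.1, 0.4]
gripper_width: 34.1
[670.02481849 -55.17143222  50.32579599] [-89.97477325   0.14625591 -88.78052214] [-0.20347922  5.07604942  0.42170796] [ 0.83825898 -0.01356428 -0.18585445] 34.06818318610968
s14z [np.float64(-108.1)] [np.float64(-105.6)] [2257, 1329, 865, 910, 3656]
s17z [np.float64(-108.1)] [np.float64(-105.6)] [2444, 1484, 989, 1006, 3695]
```

View pics/w17.png

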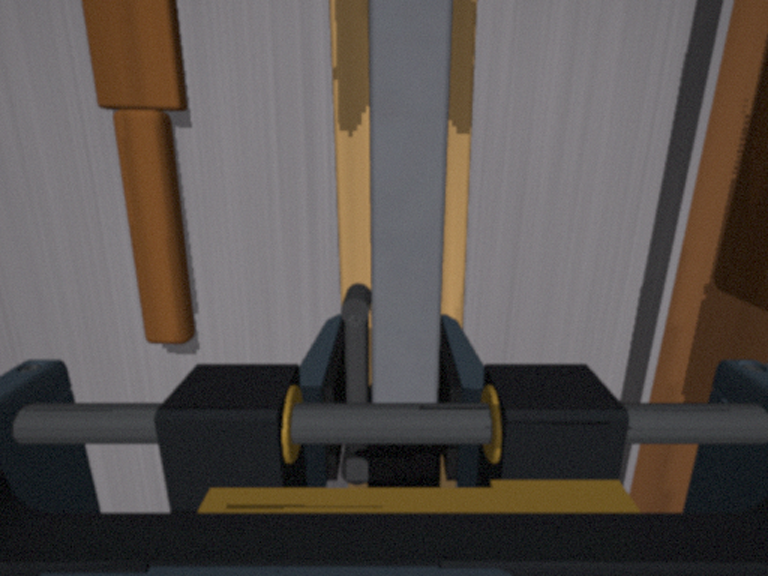

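View pics/s17z.png

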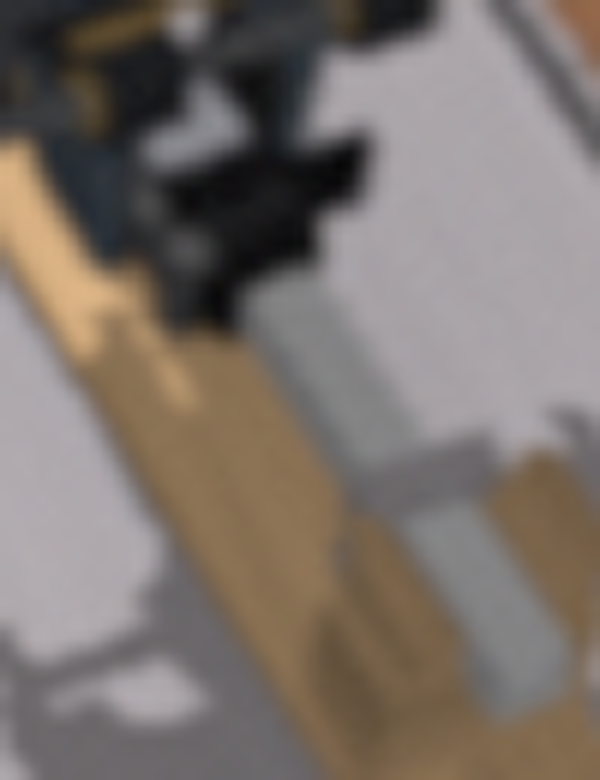

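View pics/s17.png

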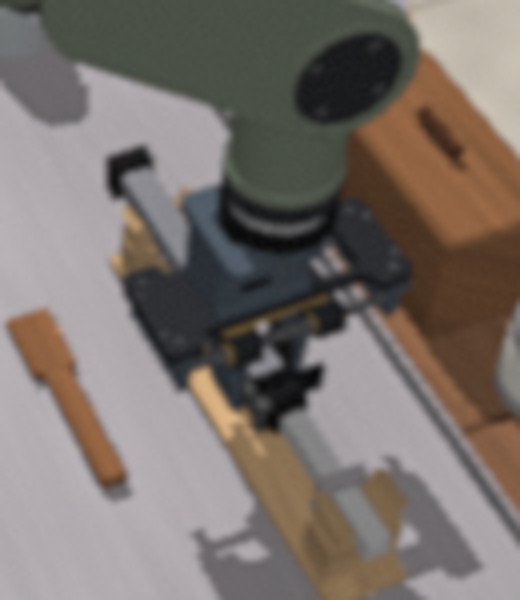

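Run:
```python
from h import *
s=env.state();print(s['time_s'],s['force'],s['gripper_width'])
env.job_done()
s=env.state();print(s['time_s'],s['force'],s['gripper_width'])
```

```text
25.8833 [-0.34185069  6.10124195  0.48900079] 33.995380278433956
the job is handed in; nothing more can be done
the job is handed in; nothing more can be done
```

The job is handed in, at 25.9 s of the 58 s allowed. My last checks were consistent with every end condition, but no verdict came back.

What I did:
- **Seating:** I gripped the prop on its bare leg and laid it level in both saddles with the collar inside the narrow one. I then let go with the leg out and the lever open at about 0.5 rad.
- **Pushing:** One finger on the lug slid the leg in. The prop slid back about 7 mm until its collar stopped at the narrow saddle.
- **Shutting:** With the leg held near the ring, I closed the jaws and squeezed the lever shut against it.

Last checks:
- **Lever:** The jaws read 34.0 mm, which is the stated width of leg and lever when shut. The wrist picture shows the lever flat along the leg.
- **Force on the leg:** About 6 N of push was measured, with the grip set to 20 N.
- **Bystanders:** Nothing besides the prop was touched in the pictures, but I did not measure the bystanders' final positions.

**Least certain:** the mouth-to-ring distance, because the gripper hid it from the wrist camera. The side and wrist estimates of the gap before pushing differed by about 2 mm. For the final position, the finger travel puts the mouth about 1 mm short of the ring. The side picture shows mouth and ring merged with the ring's far edge still visible. Both fit the ±5 mm limit.

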